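Rack coated panels in the split-door drying cabinet

ROBOT

A 7-joint arm with a two-finger parallel gripper is mounted at the origin on a cart in front of the work surface, level with it; the furniture and walls round the work are solid. World frame = base frame: x ahead of the robot, y to its left, z up, the work surface at z = 0. Lengths are in m, angles in rad, forces in N, time in s.
With the tool pointing down it reaches from about 0.425 to 0.925 m from the base axis. Payload 6.8 kg.
Tool frame: the origin (TCP) lies at the very end of the fingers, on their centre line; the grasp point (between the pads) lies 19 mm behind it; z points along the fingers, y is the line along which they close (so a half turn about z gives the same grasp; the last joint's range is limited). The gripper opens to 85 mm and grips with 20 to 120 N. Pads are 22 mm wide; open, the fingers measure 114 mm over their backs; the gripper's body (76 mm by 85 mm) begins 54 mm behind the grasp point. The pads swing forward as they close: fully open they stand 13 mm farther back than shut.
Start: joints at [0.995, 0.477, 0.022, 1.555, -0.011, 1.109, -0.083], TCP at [0.304, -0.602, 0.231] pointing down, gripper open.
Joint ranges: [-2.96, 2.96], [-0.34, 2.1], [-1.41, 1.46], [0.24, 2.44], [-1.37, 4.51], [0.17, 1.92], [-2.96, 2.96]. Speed limits (rad/s): [2.39, 2.39, 3.14, 3.14, 3.14, 3.14, 3.14].

INTERFACE

Orientations are given as a unit quaternion [w, x, y, z].
In Python, from station import bot gives the robot as it stands.
- The arm moves only by the tool jog_arm, never from a script. Its argument "motion" is a list of rows, each a list of 7 numbers: the turn, a rotation vector about the tool's x, y, z in rad, then the shift along the tool's x, y, z in mm, then the finger opening in mm, from 0 to 85.4. A call has 1 to 10 rows; each row is the pose to reach, as a shift and turn from the pose commanded when the call began, along the tool's axes at that moment; what a row does not reach only later rows make up. A row lasts 1/8 s, in which the tool goes at most 62.5 mm and 10.7 degrees, less where a joint would pass 70% of its speed; a pose out of reach is approached as far as the arm can. A call with a gripper value outside its range is refused whole. The fingers move at their own pace and stop on an object; "grip_force" is the grip in N (left out, the last holds). Time passes only in rows, so rows that repeat a pose let the fingers close. It gives the time, the measured TCP pose, the force, the opening and the grip force at its end, in the units of the state.
- bot.get_obs(): the state, without advancing time (a new reading comes with each control period).
- bot.read_camera(name): name is "scene" or "top"; returns a dict with "pixels" (420x560x3 uint8, red, green, blue), "camera_matrix" (3x3 intrinsics, pixels), "T" (4x4, takes a point from camera to world coordinates). Camera axes: x right, y down, z forward; pixel columns grow to the right and rows downward; lengths in m; the calibration is good to about 2 mm. A picture is of the moment at which its call begins. There is no depth.
- bot.hand_in(): hands the job in; it is judged then, once.
Trained networks look in a picture, given as the dict that the camera call returned (one of the last four; its "shot" number tells which), for a name from the list of things; names that differ only in an ending like _2 or _b are one class to them, and where a whole thing is asked for, a point or a joint stands for the part that bears it (a point fixed in the world has none). Each returns a list of dicts, best first, with "score" (0 to 1); they miss things now and then, are a little off and sometimes report something else, mostly with a low value. They report only what shows in the picture. A call takes as long as a camera call. They do not tell look-alikes from the thing itself.
- bot.spot_in(thing, picture): "xy" ([column, row] in pixels, amid what is visible of it).
- bot.tip_of(thing, picture): "xy" ([column, row] in pixels: a listed point, or the origin of a listed thing).
The state is a dict: "t": time; "q": joint angles; "joint_vel": joint speeds; "joint_torque": joint torques, N m; "eef_pos": TCP position; "tool_rot": TCP orientation; "contact_force": force on the tool from outside, world axes, zero at the start; "torque": the same for the moment, N m; "gripper_width": opening from 0.0 (shut) to 1.0 (fully open); "grasp_force": force on a finger pad.
Only numpy, scipy, OpenCV 4.12 (cv2) and the standard library are available. Lean on these libraries where they do the work, as an engineer would, in place of code of your own. Each camera call takes 0.05 s, during which the arm holds its last target. There are 200 camera calls.

TASK

Swing the top half of the drying cabinet's split door wide open, about square to the front or further, leaving the bottom half shut and bolted, and pull the tray inside all the way out. Stack every loose coated panel that lies on the bench squarely on the panel already in the tray, one above the other in any order, with two wooden spacer sticks under each, one near either end, so that every panel lies level and clear of the one below. Then push the tray fully home and shut the top half of the door, without disturbing the jar, cup and timer standing nearby.

Things in the scene. Friction and masses are not known exactly. Their poses are not given: they have to be found in the camera images.
- cabinet: white drying cabinet, fixed, 290 wide (y), 203 deep (x), 232 mm high; origin at the bench under the middle of its front plane; own x points into it, y to the left seen from the front. A split door of two 15 mm blue leaves lies before that plane, both hinged at the left (+y) edge: top leaf at heights 108 to 228 mm, bottom leaf 14 to 106 mm
- top_leaf (a joint): angle of the top leaf: 0 shut, growing as it swings out towards the robot, to 1.95 at most; it stays where it is left (light friction) and has no latch. It cannot shut through the tray when that is out
- leaf_handle (a point): top end, 220 mm above the bench, of the top leaf's handle: an upright round steel bar, 12 mm thick, running down from here to 158 mm, 45 mm clear of the leaf's face; 222 mm from the hinge axis along the leaf and 53 mm out from it. Pinch it from above; it turns between the fingers
- leaf_hinge (a point): point on the upright hinge axis of both leaves (left edge, 8.5 mm before the front plane), at height 108 mm
- bottom_leaf (a joint): angle of the bottom leaf: 0 shut; to be left shut
- bolt (a joint): slide of the steel bolt at the right of the bottom leaf: 0 shot into its keeper (locked), 0.03 drawn by its black ball knob; to be left shot
- tray (a joint): how far the tray is pulled out: 0 home, 0.200 fully out (m); it slides out along the cabinet's own -x, over the bottom leaf, with 1.5 N of friction, once the top leaf is open
- tray_handle (a point): in the tray's black handle tab (36 mm long towards the robot, 12 mm thick along cabinet y, 30 mm high), 12 mm behind the tab's outer end, 131 mm above the bench. With the tray home the tab ends 1 mm inside the cabinet's front plane: pinch its sides with the tool tilted forward 30 to 45 degrees
- tray_mid (a point): centre of the tray's floor (top of the floor, 112 mm above the bench, axes as the cabinet's). The tray is 148 (x) by 220 (y) mm outside; its walls are 4 mm thick, the front and back ones 50 mm high over the floor, the side ones 10 mm
- base_panel: test panel, a plate 64 (own x) by 180 (own y) by 12 (z) mm, 0.26 kg, bare metal edge, green coat on top; origin at the centre of its underside. It lies loose in the tray near its middle, own axes nearly as the cabinet's, and is the bottom layer of the stack; it may stay as it is
- low_left (a point): stick spot on the base panel: on its top face, on its centre line, 45 mm from its middle towards its own +y end
- low_right (a point): the same towards its own -y end
- high_left (a point): stick spot of the second gap, 26 mm above low_left (used only when two panels are to be stacked)
- high_right (a point): the same above low_right
- panel_1: test panel, a plate 64 (own x) by 180 (own y) by 12 (z) mm, 0.26 kg, bare metal edge, red coat on top; origin at the centre of its underside. It lies flat on the bench, coat up, long side roughly along the robot's x axis. One or two of panel_1..3 are present, the rest absent (None)
- panel_2: test panel, a plate 64 (own x) by 180 (own y) by 12 (z) mm, 0.26 kg, bare metal edge, yellow coat on top; origin at the centre of its underside. It lies flat on the bench, coat up, long side roughly along the robot's x axis. One or two of panel_1..3 are present, the rest absent (None)
- panel_3: test panel, a plate 64 (own x) by 180 (own y) by 12 (z) mm, 0.26 kg, bare metal edge, blue coat on top; origin at the centre of its underside. It lies flat on the bench, coat up, long side roughly along the robot's x axis. One or two of panel_1..3 are present, the rest absent (None)
- stick_1: plain pale wooden spacer stick, 100 (own x) by 14 (y) by 14 (z) mm, 0.03 kg; origin at the centre of its underside. The four sticks lie in two rows 72 mm apart, long axes about along the robot's y, on a fixed green mat 4 mm thick; each layer needs two sticks and spares stay on the mat
- stick_2: plain pale wooden spacer stick, 100 (own x) by 14 (y) by 14 (z) mm, 0.03 kg; origin at the centre of its underside. The four sticks lie in two rows 72 mm apart, long axes about along the robot's y, on a fixed green mat 4 mm thick; each layer needs two sticks and spares stay on the mat
- stick_3: plain pale wooden spacer stick, 100 (own x) by 14 (y) by 14 (z) mm, 0.03 kg; origin at the centre of its underside. The four sticks lie in two rows 72 mm apart, long axes about along the robot's y, on a fixed green mat 4 mm thick; each layer needs two sticks and spares stay on the mat
- stick_4: plain pale wooden spacer stick, 100 (own x) by 14 (y) by 14 (z) mm, 0.03 kg; origin at the centre of its underside. The four sticks lie in two rows 72 mm apart, long axes about along the robot's y, on a fixed green mat 4 mm thick; each layer needs two sticks and spares stay on the mat
- red_jar: bystander: small jar with dark red contents and white lid, 52 mm across, 45 mm high; origin at its underside
- cup: bystander: specimen cup with yellow lid, 54 mm across, 60 mm high; origin at its underside
- timer: bystander: dark grey bench timer, 68x58x19 mm; origin at its underside
Things that resemble listed ones, but are neither listed nor needed, are in the scene too. What is shaped like the stick_2 but red is not meant. What is shaped like the stick_3 but turquoise is not meant.

How it is judged:
On the way, in this order (a step that is already met when the one before it is completed fails the run):
1. the top leaf stands wide open (at least 1.35 rad), the bottom leaf still shut (value of joint top_leaf above 1.35 rad and value of joint bottom_leaf below 0.05 rad), for 0.2 s.
2. the tray is pulled out (at least 0.18 m) (value of joint tray above 0.18 m), for 0.2 s.
3. every loose panel present lies level in the stack on its two sticks, tray still out, fingers off (value of joint tray above 0.18 m and distance between any of stick_1, stick_2, stick_3, stick_4 and low_left below 0.024 m and distance between any of stick_1, stick_2, stick_3, stick_4 and low_right below 0.024 m and ((distance between any of stick_1, stick_2, stick_3, stick_4 and high_left below 0.024 m and distance between any of stick_1, stick_2, stick_3, stick_4 and high_right below 0.024 m) or z of each of panel_1, panel_2, panel_3 in the frame of base_panel below 0.04 m) and x of panel_1 in the frame of base_panel between -0.02 and 0.02 m and y of panel_1 in the frame of base_panel between -0.025 and 0.025 m and angle between the y axis of each of panel_1, panel_2, panel_3 and the y axis of base_panel, either way round below 0.2 rad and angle between each of panel_1, panel_2, panel_3's own z axis and vertical below 0.06 rad and linear speed of each of panel_1, panel_2, panel_3 below 0.02 m/s and x of panel_2 in the frame of base_panel between -0.02 and 0.02 m and y of panel_2 in the frame of base_panel between -0.025 and 0.025 m and x of panel_3 in the frame of base_panel between -0.02 and 0.02 m and y of panel_3 in the frame of base_panel between -0.025 and 0.025 m and (z of panel_1 in the frame of base_panel between 0.022 and 0.03 m or z of panel_1 in the frame of base_panel between 0.047 and 0.057 m) and (z of panel_2 in the frame of base_panel between 0.022 and 0.03 m or z of panel_2 in the frame of base_panel between 0.047 and 0.057 m) and (z of panel_3 in the frame of base_panel between 0.022 and 0.03 m or z of panel_3 in the frame of base_panel between 0.047 and 0.057 m) and x of base_panel in the frame of tray_mid between -0.045 and 0.045 m and y of base_panel in the frame of tray_mid between -0.032 and 0.032 m and angle between base_panel's own z axis and vertical below 0.05 rad and contact force between the fingers and panel_1 below 0.2 N and contact force between the fingers and panel_2 below 0.2 N and contact force between the fingers and panel_3 below 0.2 N), for 0.3 s.
4. the tray is pushed home (within 12 mm) (value of joint tray below 0.012 m), for 0.2 s.
At the end, for the whole second after the job is handed in: Top leaf shut (0.06 rad), tray home (12 mm), bottom leaf shut and bolted; every loose panel lies level at rest over the base panel (within 20 mm across, 25 mm along, 0.2 rad), 26 or 52 mm above it; in each gap a stick's middle is within 24 mm of each stick spot (value of joint top_leaf below 0.06 rad and value of joint tray below 0.012 m and value of joint bottom_leaf below 0.05 rad and value of joint bolt below 0.008 m and distance between any of stick_1, stick_2, stick_3, stick_4 and low_left below 0.024 m and distance between any of stick_1, stick_2, stick_3, stick_4 and low_right below 0.024 m and ((distance between any of stick_1, stick_2, stick_3, stick_4 and high_left below 0.024 m and distance between any of stick_1, stick_2, stick_3, stick_4 and high_right below 0.024 m) or z of each of panel_1, panel_2, panel_3 in the frame of base_panel below 0.04 m) and x of panel_1 in the frame of base_panel between -0.02 and 0.02 m and y of panel_1 in the frame of base_panel between -0.025 and 0.025 m and angle between the y axis of each of panel_1, panel_2, panel_3 and the y axis of base_panel, either way round below 0.2 rad and angle between each of panel_1, panel_2, panel_3's own z axis and vertical below 0.06 rad and linear speed of each of panel_1, panel_2, panel_3 below 0.02 m/s and x of panel_2 in the frame of base_panel between -0.02 and 0.02 m and y of panel_2 in the frame of base_panel between -0.025 and 0.025 m and x of panel_3 in the frame of base_panel between -0.02 and 0.02 m and y of panel_3 in the frame of base_panel between -0.025 and 0.025 m and (z of panel_1 in the frame of base_panel between 0.022 and 0.03 m or z of panel_1 in the frame of base_panel between 0.047 and 0.057 m) and (z of panel_2 in the frame of base_panel between 0.022 and 0.03 m or z of panel_2 in the frame of base_panel between 0.047 and 0.057 m) and (z of panel_3 in the frame of base_panel between 0.022 and 0.03 m or z of panel_3 in the frame of base_panel between 0.047 and 0.057 m) and x of base_panel in the frame of tray_mid between -0.045 and 0.045 m and y of base_panel in the frame of tray_mid between -0.032 and 0.032 m and angle between base_panel's own z axis and vertical below 0.05 rad); the robot touches nothing.
It fails at once if the bottom leaf is opened or its bolt drawn (value of joint bottom_leaf above 0.08 rad or value of joint bolt above 0.012 m).
It fails at once if the jar, cup or timer is pushed aside by more than 40 mm (distance of any of red_jar, cup, timer from where it was at the start of the episode above 0.04 m).
Of panel_1, panel_2, panel_3 only 1 to 2 are there at a start; the rules pass over those that are not, and their reading is None.
At some moment in a run one of stick_1, stick_2, stick_3, stick_4 may be knocked a few centimetres aside while the robot is not near it.
Once in a run the grip may slacken for a moment while it holds something.
It also fails if it takes over 210 s, if anything falls off the work surface, if the arm or the gripper's body presses on something with over 40 N, if the wrist force passes 120 N, or if a joint passes its speed limit or range.

## Working session

There is one attempt and no reset: what is moved stays moved. The work goes in short steps, Python scripts to look and compute and a tool call to move; the robot and the scene stay as the last step left them, time stands still between calls to the robot, and variables do not carry over. Pictures are saved under pics/ and viewed, at most 14 in all, crops included, and the job is handed in when it is done.

Besides the shell and the picture viewer there is one more tool, called after "Request:" in YAML: its name, and indented under it one key for each argument. jog_arm: Moves the arm, as the interface text tells. Its arguments: {"type":"object","properties":{"motion":{"type":"array"},"grip_force":{"type":"number"}},"required":["motion"]}

```bash
ls; mkdir -p pics
cat > h.py <<'E'
import numpy as np, cv2
from station import bot
from scipy.spatial.transform import Rotation as R
def shot(n,save=None):
    p=bot.read_camera(n)
    if save: cv2.imwrite('pics/'+save,p['pixels'][:,:,::-1])
    return p
def ray(p,xy):
    K=np.array(p['camera_matrix']);T=np.array(p['T'])
    d=T[:3,:3]@np.linalg.inv(K)@np.array([xy[0],xy[1],1.]);return T[:3,3],d
def at_z(p,xy,z):
    o,d=ray(p,xy);return o+d*(z-o[2])/d[2]
def proj(p,X):
    K=np.array(p['camera_matrix']);T=np.linalg.inv(np.array(p['T']))
    c=T[:3,:3]@np.array(X)+T[:3,3];u=K@c;return u[:2]/u[2]
def rot():
    q=np.array(bot.get_obs()['tool_rot']);return R.from_quat(q[[1,2,3,0]])
E
python3 - <<'E'
from h import *
np.set_printoptions(precision=4,suppress=True)
o=bot.get_obs();print(o['eef_pos'],rot().as_matrix(),o['gripper_width'])
for n in('scene','top'):
    p=shot(n,n+'0.png');print(n,np.array(p['T']),np.array(p['camera_matrix']))
    for t,z in [('leaf_handle',.22),('leaf_hinge',.108),('cabinet',0),('tray_handle',.131),('tray_mid',.112),('bolt',.06),('panel_1',0),('stick_1',.004),('red_jar',0),('cup',0),('timer',0)]:
        for d in bot.tip_of(t,p)[:5]:
            print(t,np.round(d['xy'],1),round(d['score'],2),at_z(p,d['xy'],z)[:2])
E
```

```text
pics
[ 0.304  -0.602   0.2303] [[ 0.8926  0.4509 -0.001 ]
 [ 0.4509 -0.8926  0.0016]
 [-0.0002 -0.0018 -1.    ]] 0.9961290993013947
scene [[ 0.786  -0.4618  0.4109  0.0114]
 [-0.618  -0.6023  0.5052 -0.6995]
 [ 0.0142 -0.6511 -0.7589  1.2543]
 [ 0.      0.      0.      1.    ]] [[514.0332   0.     285.0884]
 [  0.     514.0332 208.6844]
 [  0.       0.       1.    ]]
leaf_handle [271.5 191.3] 0.74 [0.5807 0.0608]
leaf_hinge [251.  162.4] 0.6 [0.666  0.2821]
cabinet [278.5 208.2] 0.72 [0.6751 0.1501]
tray_handle [277.  176.7] 0.58 [0.6794 0.1641]Traceback (most recent call last):
  File "<stdin>", line 7, in <module>
ValueError: it knows: base_panel, cabinet, cup, high_left, high_right, leaf_handle, leaf_hinge, low_left, low_right, panel, red_jar, stick, timer, tray_handle, tray_mid
```

Run:
```python
from h import *
np.set_printoptions(precision=4,suppress=True)
for n in('scene','top'):
    p=shot(n,n+'0.png')
    if n=='top':print(n,np.array(p['T']),np.array(p['camera_matrix']))
    for t,z in [('leaf_handle',.22),('leaf_hinge',.108),('cabinet',0),('tray_handle',.131),('panel',0),('stick',.004),('red_jar',0),('cup',0),('timer',0)]:
        for d in bot.tip_of(t,p)[:7]:
            print(t,np.round(d['xy'],1),round(d['score'],2),at_z(p,d['xy'],z)[:2])
```

```text
leaf_handle [272.1 190.5] 0.83 [0.5838 0.0622]
leaf_hinge [251.3 165.1] 0.82 [0.6596 0.2716]
cabinet [278.2 208.9] 0.89 [0.6725 0.1483]
cabinet [177.1 174.6] 0.39 [0.4939 0.4786]
tray_handle [280.3 171.7] 0.7 [0.7004 0.1748]
panel [278.3 206.8] 0.48 [0.6782 0.1552]
panel [342.3 281.8] 0.32 [ 0.65   -0.1818]
stick [343.8 283.3] 0.77 [ 0.648  -0.1898]
stick [281.2 260.2] 0.76 [ 0.5555 -0.0176]
stick [354.7 323.1] 0.71 [ 0.5862 -0.301 ]
stick [375.5 312.6] 0.65 [ 0.6532 -0.3126]
stick [325.3 292.5] 0.54 [ 0.5861 -0.1804]
red_jar [202.6 177.2] 0.67 [0.5559 0.4157]
timer [178.4 173.3] 0.65 [0.5005 0.4813]
top [[ 0.021  -0.9948  0.0992  0.4688]
 [-0.9996 -0.0225 -0.0141  0.0655]
 [ 0.0163 -0.0989 -0.995   1.5501]
 [ 0.      0.      0.      1.    ]] [[429.719    0.     269.3416]
 [  0.     429.719  209.8068]
 [  0.       0.       1.    ]]
leaf_handle [261.2 213.8] 0.88 [0.5884 0.0717]
leaf_hinge [199.5 193.2] 0.96 [0.6636 0.2821]
cabinet [238.6 192.4] 0.89 [0.6844 0.1567]
cabinet [264.7 212.9] 0.61 [0.6117 0.0601]
panel [313.5 272.8] 0.98 [ 0.4004 -0.1192]
panel [330.9 224.6] 0.2 [ 0.5746 -0.1805]
stick [331.2 208. ] 0.68 [ 0.6346 -0.1805]
stick [283.  228.3] 0.67 [ 0.5571 -0.007 ]
stick [357.5 257.4] 0.67 [ 0.4585 -0.2763]
stick [363.6 224.8] 0.59 [ 0.5762 -0.2984]
stick [368.1 197.6] 0.56 [ 0.6757 -0.3149]
stick [334.7 219.1] 0.45 [ 0.5945 -0.1935]
red_jar [164.7 226.7] 0.64 [0.5538 0.4187]
cup [153.6 195.9] 0.75 [0.6645 0.4637]
timer [145.3 242.8] 0.73 [0.4946 0.4853]
timer [154.7 198.4] 0.66 [0.6554 0.4593]
```

View pics/scene0.png

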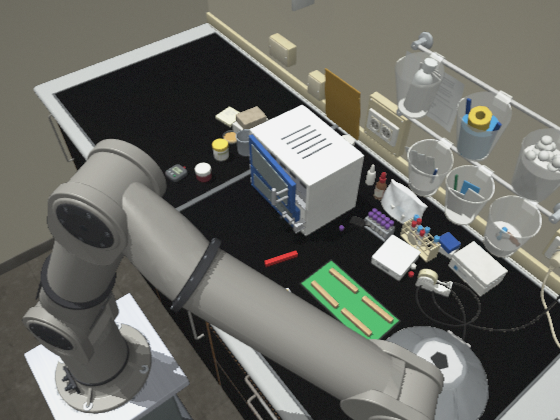

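View pics/top0.png

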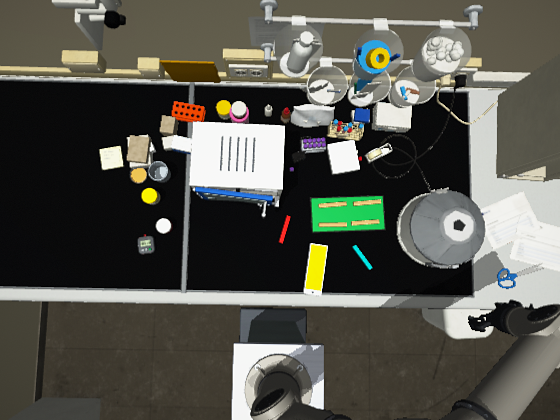

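Only one loose panel is present, the yellow one at about (315,270) in the top view. The four sticks are on the mat at (333,205), (369,202), (334,222) and (364,224). The red and turquoise bars are decoys. Next I'll zoom in on the cabinet and the panel.

Run:
```python
from h import *
a=cv2.imread('pics/top0.png');b=cv2.imread('pics/scene0.png')
A=cv2.resize(a[110:310,180:400],None,fx=3,fy=3,interpolation=cv2.INTER_CUBIC)[:600]
cv2.imwrite('pics/c1.png',A)
B=cv2.resize(b[95:245,215:395],None,fx=4,fy=4,interpolation=cv2.INTER_CUBIC)
cv2.imwrite('pics/c2.png',B)
p=shot('top')
# panel, sticks by colour
hsv=cv2.cvtColor(p['pixels'],cv2.COLOR_RGB2HSV)
roi=np.zeros(hsv.shape[:2],np.uint8);roi[190:300,270:400]=255
ye=cv2.inRange(hsv,(25,120,100),(35,255,255))&roi
st=cv2.inRange(hsv,(8,50,110),(24,200,255))&roi
for nm,m,z in(('panel',ye,.012),('stick',st,.018)):
    for c in cv2.findContours(m,cv2.RETR_EXTERNAL,cv2.CHAIN_APPROX_NONE)[0]:
        if cv2.contourArea(c)<30: continue
        W=np.array([at_z(p,q[0],z)[:2] for q in c],np.float32)
        r=cv2.minAreaRect(W*1000);print(nm,np.round(r,2) if 0 else r)
```

```text
panel ((421.20452880859375, -125.96923065185547), (55.82801818847656, 155.6662139892578), 82.71920776367188)
stick ((573.8287353515625, -183.40028381347656), (10.75186538696289, 97.07144927978516), 1.2672367095947266)
stick ((586.1129150390625, -298.3031005859375), (12.527835845947266, 98.30193328857422), 5.336850643157959)
stick ((646.843505859375, -181.03997802734375), (12.542096138000488, 95.18350219726562), 5.88743257522583)
stick ((656.7726440429688, -305.78839111328125), (12.782941818237305, 98.92840576171875), 6.504091262817383)
```

View pics/c1.png

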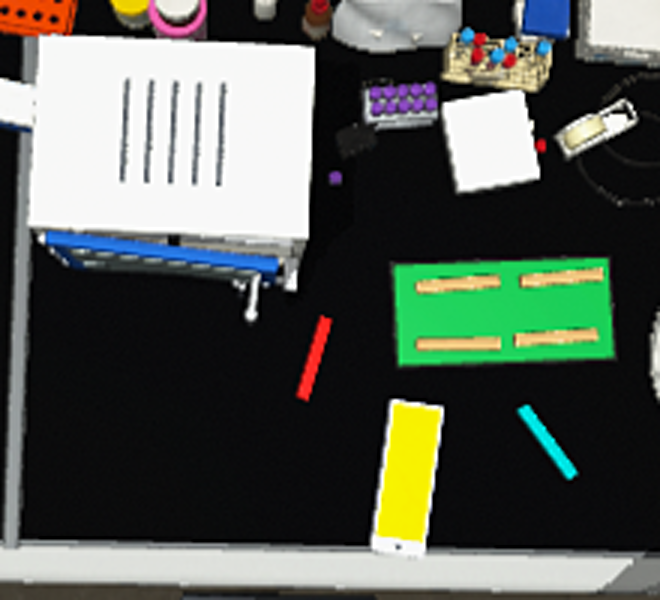

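View pics/c2.png

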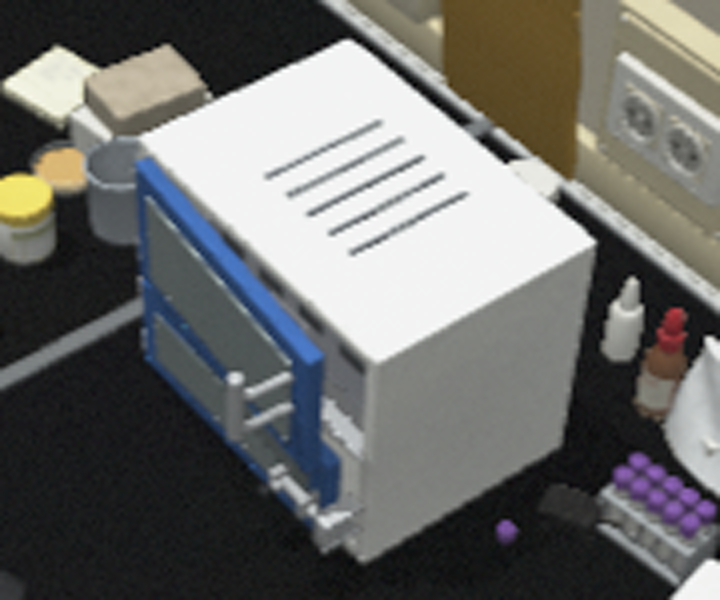

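The top leaf is slightly ajar. I'll get the cabinet yaw from its roof corners.

Run:
```python
from h import *
np.set_printoptions(precision=4,suppress=True)
p=shot('top');s=shot('scene')
print('top FL,FR,BL,BR',[at_z(p,(180+u/3,110+v/3),.232)[:2] for u,v in((30,229),(308,239),(38,37),(315,46))])
print('scene FL FR BR BL',[at_z(s,(215+u/4,95+v/4),.232)[:2] for u,v in((140,135),(375,362),(595,240),(350,40))])
# triangulate handle & hinge over both views
def tri(n):
    a=bot.tip_of(n,p)[0]['xy'];b=bot.tip_of(n,s)[0]['xy']
    A=[];y=[]
    for P,x in((p,a),(s,b)):
        o,d=ray(P,x);d/=np.linalg.norm(d);M=np.eye(3)-np.outer(d,d);A.append(M);y.append(M@o)
    return np.linalg.lstsq(np.vstack(A),np.hstack(y),rcond=None)[0]
for n in('leaf_handle','leaf_hinge','tray_handle'):
    try:print(n,tri(n))
    except Exception as e:print(n,e)
print('bar top by eye', at_z(p,(180+251/3,110+317/3),.22), at_z(s,(215+235/4,95+376/4),.22),at_z(p,(180+251/3,110+280/3),.22))
print('leaf top R corner',at_z(p,(180+278/3,110+265/3),.228),at_z(s,(215+318/4,95+352/4),.228),'L',at_z(p,(180+46/3,110+236/3),.228),at_z(s,(215+140/4,95+160/4),.228))
g=p['pixels'].min(2)*0+p['pixels'].max(2)
m=((g>110)*255).astype(np.uint8);r=np.zeros_like(m);r[235:300,295:345]=255;m&=r
m[292:, :]&=m[292:,:]
c=max(cv2.findContours(m,cv2.RETR_EXTERNAL,cv2.CHAIN_APPROX_NONE)[0],key=cv2.contourArea)
print('panel',cv2.minAreaRect(np.array([at_z(p,q[0],.012)[:2]*1000 for q in c],np.float32)))
```

```text
top FL,FR,BL,BR [array([0.6676, 0.2936]), array([0.6639, 0.0069]), array([0.8705, 0.2932]), array([0.8684, 0.0032])]
scene FL FR BR BL [array([0.6775, 0.2956]), array([0.6678, 0.0073]), array([0.8715, 0.0034]), array([0.8766, 0.2881])]
leaf_handle [0.5744 0.171  0.2983]
leaf_hinge [ 0.9151  0.2179 -0.9431]
tray_handle [0.7097 0.2632 0.0395]
bar top by eye [0.5827 0.0639 0.22  ] [0.5908 0.0639 0.22  ] [0.6213 0.0648 0.22  ]
leaf top R corner [0.6366 0.0372 0.228 ] [0.6452 0.0412 0.228 ] L [0.6612 0.2775 0.228 ] [0.6635 0.2764 0.228 ]
panel ((408.28057861328125, -138.35556030273438), (197.18218994140625, 173.71044921875), 1.1046255826950073)
```

```bash
cat >> h.py <<'E'
def ori(phi,tilt=0):  # phi deg: direction of tool y; tilt deg forward
    f,t=np.radians([phi,tilt]);y=np.array([np.cos(f),np.sin(f),0]);x0=np.array([-np.sin(f),np.cos(f),0])
    z=np.cos(t)*np.array([0,0,-1.])+np.sin(t)*x0;return R.from_matrix(np.c_[np.cross(y,z),y,z])
def go(*wps):  # waypoints (x,y,z,phi[,tilt]) -> printed rows in start tool frame
    o=bot.get_obs();r=rot();p=np.array(o['eef_pos'])
    print('at',np.round(p,4),'t',round(o['t'],2),'q',np.round(o['q'],2),'w',round(o['gripper_width']*85.4,1),'F',np.round(o['contact_force'],1),'gf',round(o['grasp_force'],1))
    for w in wps:
        rv=(r.inv()*ori(*w[3:])).as_rotvec();d=r.inv().apply(np.array(w[:3])-p)*1000
        print(list(np.round(rv,3))and [float(v) for v in np.round(rv,3)]+[float(v) for v in np.round(d,1)])
E
python3 - <<'E'
from h import *
go((.587,.064,.30,-95.5),(.587,.064,.19,-95.5))
E
```

```text
at [ 0.3044 -0.6025  0.2313] t 1.75 q [ 0.99  0.48  0.02  1.56 -0.01  1.11 -0.08] w 85.4 F [-0.3 -0.6 -0.5] gf 0.0
[0.0, -0.0, 0.564, 552.8, -467.4, -68.7]
[0.0, -0.0, 0.564, 552.8, -467.4, 41.3]
```

Request:
jog_arm:
  motion:
    - [0,0,0,0,0,-60,50]
    - [0,0,0.1,60,-50,-68,50]
    - [0,0,0.56,553,-467,-68,50]
    - [0,0,0.56,553,-467,-68,50]
    - [0,0,0.56,553,-467,-68,50]
    - [0,0,0.56,553,-467,-68,50]
    - [0,0,0.56,553,-467,-68,50]
    - [0,0,0.56,553,-467,-68,50]
    - [0,0,0.56,553,-467,-68,50]
    - [0,0,0.56,553,-467,-68,50]

```text
t: 3.0
eef_pos: [0.5238, -0.086, 0.2993]
tool_rot: [0.0, 0.999, -0.046, 0.0]
contact_force: [1.4, -0.8, -0.0]
gripper_width: 0.584
grasp_force: 0.0
```

Request:
jog_arm:
  motion:
    - [0,0,0,0,0,0,50]
    - [0,0,0,0,0,0,50]

```text
t: 3.25
eef_pos: [0.5231, -0.0882, 0.2989]
tool_rot: [0.0, 0.999, -0.046, -0.0]
contact_force: [-0.3, -1.5, -0.4]
gripper_width: 0.583
grasp_force: 0.0
```

Run:
```python
from h import *
go((.587,.064,.30,-95.5),(.587,.064,.19,-95.5))
```

```text
at [ 0.5231 -0.0882  0.2989] t 3.25 q [ 0.23  0.19 -0.2   1.8   0.04  1.15 -1.65] w 49.8 F [-0.3 -1.5 -0.4] gf 0.0
[0.001, 0.0, 0.004, 49.7, -157.4, -1.2]
[0.001, 0.0, 0.004, 49.7, -157.4, 108.8]
```

Request:
jog_arm:
  motion:
    - [0,0,-1,20,-75,0,50]
    - [0,0,-2.0,50,-157,0,50]
    - [0,0,-2.0,50,-157,0,50]
    - [0,0,-2.0,50,-157,0,50]
    - [0,0,-2.0,50,-157,0,50]
    - [0,0,-2,50,-157,0,50]
    - [0,0,-2,50,-157,0,50]
    - [0,0,-2,50,-157,0,50]
    - [0,0,-2,50,-157,0,50]
    - [0,0,-2,50,-157,0,50]

```text
t: 4.5
eef_pos: [0.5875, 0.0613, 0.2987]
tool_rot: [0.0, 0.627, 0.779, -0.001]
contact_force: [-0.4, -0.3, -0.6]
gripper_width: 0.586
grasp_force: 0.0
```

Run:
```python
from h import *
go((.587,.064,.30,84.5),(.587,.064,.19,84.5))
```

```text
at [0.5875 0.0613 0.2987] t 4.5 q [ 0.24  0.34 -0.58  1.65  0.2   1.21 -0.16] w 50.1 F [-0.4 -0.3 -0.6] gf 0.0
[-0.001, 0.001, -1.26, 2.8, 0.1, -1.3]
[-0.001, 0.001, -1.26, 2.9, 0.1, 108.7]
```

Request:
jog_arm:
  motion:
    - [0,0,-1.26,3,0,0,50]
    - [0,0,-1.26,3,0,0,50]
    - [0,0,-1.26,3,0,0,50]
    - [0,0,-1.26,3,0,0,50]
    - [0,0,-1.26,3,0,0,50]
    - [0,0,-1.26,3,0,0,50]
    - [0,0,-1.26,3,0,0,50]
    - [0,0,-1.26,3,0,60,50]
    - [0,0,-1.26,3,0,60,50]
    - [0,0,-1.26,3,0,60,50]

```text
t: 5.75
eef_pos: [0.5876, 0.066, 0.2403]
tool_rot: [0.001, 0.05, 0.999, -0.0]
contact_force: [0.8, 0.5, -0.4]
gripper_width: 0.587
grasp_force: 0.0
```

Run:
```python
from h import *
s=shot('scene');p=shot('top')
a=cv2.resize(s['pixels'][120:270,200:380,::-1],None,fx=4,fy=4,interpolation=cv2.INTER_CUBIC)
cv2.imwrite('pics/g1.png',a)
go((.587,.064,.19,84.5))
for n in(s,p): print([ (np.round(d['xy'],1),d['score'],at_z(n,d['xy'],.22)) for d in bot.tip_of('leaf_handle',n)])
```

```text
at [0.5881 0.0669 0.2412] t 5.85 q [ 0.38  0.44 -0.79  1.71  0.34  1.13  0.96] w 50.1 F [ 0.2  0.9 -0.1] gf 0.0
[0.001, 0.003, -0.004, 1.0, -3.0, 51.2]
[(array([271.7, 187.9]), 0.98, array([0.58878243, 0.07057368, 0.22      ]))]
[]
```

View pics/g1.png

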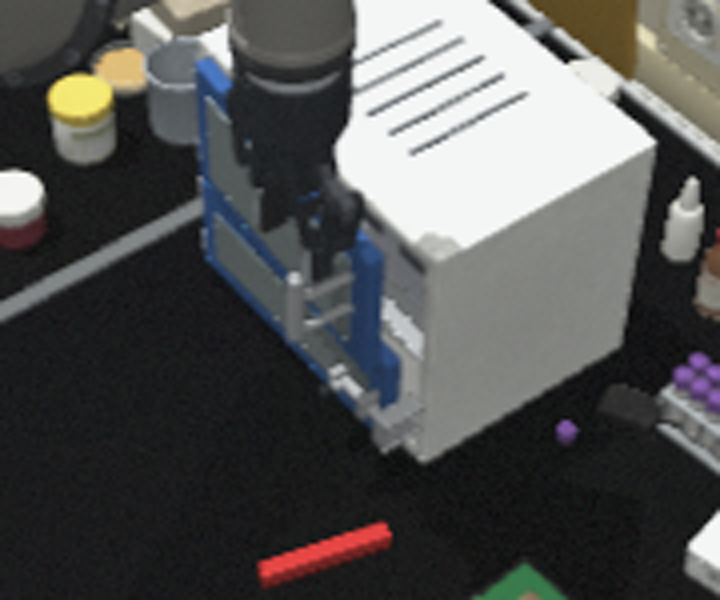

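Request:
jog_arm:
  motion:
    - [0,0,0,0,0,25,50]
    - [0,0,0,0,0,50,50]
    - [0,0,0,0,0,50,50]
    - [0,0,0,0,0,50,5]
    - [0,0,0,0,0,50,5]
    - [0,0,0,0,0,50,5]
    - [0,0,0,0,0,50,5]
    - [0,0,0,0,0,50,5]
  grip_force: 30

```text
t: 6.95
eef_pos: [0.5874, 0.0637, 0.1904]
tool_rot: [0.001, 0.051, 0.999, -0.002]
contact_force: [-2.6, -7.3, 7.3]
gripper_width: 0.126
grasp_force: 29.2
```

Run:
```python
from h import *
o=bot.get_obs();p=np.array(o['eef_pos'])
H=np.array([.662,.280]);v=p[:2]-H;print(np.linalg.norm(v),np.degrees(np.arctan2(v[1],v[0])))
v*=.2282/np.linalg.norm(v);H=p[:2]-v;print(H)
w=[]
for a in range(8,97,8):
    M=R.from_euler('z',-a,degrees=True).as_matrix()[:2,:2];q=H+M@v;w.append((q[0],q[1],p[2],84.5-a))
go(*w)
```

```text
0.22877836955334468 -109.02096343296945
[0.6618115  0.27945321]
at [0.5874 0.0637 0.1904] t 6.95 q [ 0.36  0.49 -0.77  1.76  0.39  1.05  0.92] w 10.8 F [-2.6 -7.3  7.3] gf 29.2
[-0.004, 0.002, 0.134, 30.4, 9.4, -0.1]
[-0.004, 0.002, 0.274, 59.2, 23.0, -0.2]
[-0.004, 0.002, 0.413, 85.9, 40.4, -0.3]
[-0.004, 0.003, 0.553, 109.8, 61.4, -0.4]
[-0.004, 0.003, 0.693, 130.6, 85.5, -0.6]
[-0.004, 0.003, 0.832, 147.9, 112.2, -0.7]
[-0.003, 0.003, 0.972, 161.2, 141.1, -0.8]
[-0.003, 0.004, 1.111, 170.4, 171.6, -1.0]
[-0.003, 0.004, 1.251, 175.3, 203.1, -1.1]
[-0.003, 0.004, 1.391, 175.7, 234.9, -1.3]
[-0.003, 0.004, 1.53, 171.7, 266.5, -1.4]
[-0.002, 0.005, 1.67, 163.4, 297.2, -1.5]
```

Request:
jog_arm:
  motion:
    - [0,0,0.07,15,4,0,5]
    - [0,0,0.13,30,9,0,5]
    - [0,0,0.27,59,23,0,5]
    - [0,0,0.41,86,40,0,5]
    - [0,0,0.55,110,61,0,5]
    - [0,0,0.69,131,85,0,5]
    - [0,0,0.83,148,112,0,5]
    - [0,0,0.83,148,112,0,5]

```text
t: 7.95
eef_pos: [0.4502, 0.196, 0.1904]
tool_rot: [0.001, 0.446, 0.895, 0.001]
contact_force: [-2.1, 0.0, 5.8]
gripper_width: 0.129
grasp_force: 31.2
```

Run:
```python
from h import *
o=bot.get_obs();p=np.array(o['eef_pos']);q0=np.array([.5874,.0637])
H=np.array([.6618,.2795]);v=q0-H;u=p[:2]-H;print(np.linalg.norm(u))
w=[]
for a in range(56,105,8):
    M=R.from_euler('z',-a,degrees=True).as_matrix()[:2,:2];q=H+M@v;w.append((q[0],q[1],.19,84.5-a))
go(*w)
```

```text
0.22752985048602353
at [0.4502 0.196  0.1904] t 7.95 q [ 0.06  0.3  -0.7   1.99  0.24  0.93 -0.12] w 11.0 F [-2.1  0.   5.8] gf 31.2
[0.003, -0.0, 0.148, 25.0, 7.7, 0.5]
[0.003, -0.0, 0.288, 53.6, 21.7, 0.5]
[0.003, -0.001, 0.428, 80.0, 39.5, 0.5]
[0.003, -0.001, 0.567, 103.6, 60.8, 0.6]
[0.003, -0.001, 0.707, 124.1, 85.2, 0.7]
[0.003, -0.001, 0.846, 140.9, 112.2, 0.8]
[0.003, -0.001, 0.986, 153.9, 141.3, 0.8]
```

Request:
jog_arm:
  motion:
    - [0,0,0.15,25,8,0,5]
    - [0,0,0.29,54,22,0,5]
    - [0,0,0.43,80,39,0,5]
    - [0,0,0.57,104,61,0,5]
    - [0,0,0.71,124,85,0,5]
    - [0,0,0.8,135,103,0,5]
    - [0,0,0.8,135,103,0,5]
    - [0,0,0.8,135,103,0,40]
    - [0,0,0.8,135,103,0,40]
    - [0,0,0.8,135,103,0,40]

```text
t: 9.2
eef_pos: [0.4528, 0.3618, 0.1888]
tool_rot: [0.0, 0.761, 0.649, -0.0]
contact_force: [0.1, -0.3, -0.6]
gripper_width: 0.468
grasp_force: 0.0
```

Request:
jog_arm:
  motion:
    - [0,0,0,0,0,-50,40]
    - [0,0,0,0,0,-100,40]
    - [0,0,0,0,0,-100,40]

```text
t: 9.57
eef_pos: [0.454, 0.3642, 0.2933]
tool_rot: [0.0, 0.761, 0.649, 0.004]
contact_force: [-0.6, 0.3, -0.6]
gripper_width: 0.471
grasp_force: 0.0
```

Run:
```python
from h import *
s=shot('scene');p=shot('top')
cv2.imwrite('pics/o1.png',np.vstack([cv2.resize(i['pixels'][150:300,120:380,::-1],None,fx=2,fy=2) for i in(s,p)]))
go()
for n in(s,p): print([ (np.round(d['xy'],1),round(d['score'],2),at_z(n,d['xy'],.131)) for d in bot.tip_of('tray_handle',n)])
```

```text
at [0.4525 0.3623 0.289 ] t 9.68 q [-0.32  0.33 -0.58  1.69  0.19  1.18 -1.11] w 40.1 F [-0.5 -0.8 -0.3] gf 0.0
[(array([281.5, 175.7]), 0.62, array([0.69284922, 0.15910521, 0.131     ]))]
[]
```

View pics/o1.png

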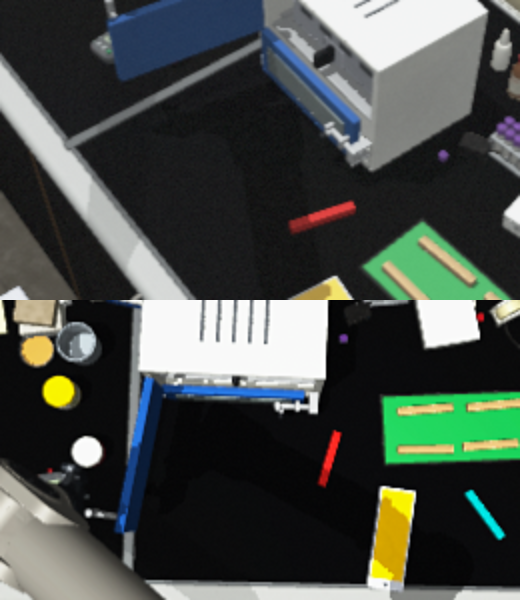

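Run:
```python
from h import *
p=shot('top')
print(at_z(p,(239,190.5),.14),at_z(p,(239,191),.146))
go((.53,.152,.31,60),(.56,.152,.29,88.9,-45))
```

```text
[0.6713082  0.14729459 0.14      ] [0.66878418 0.14690024 0.146     ]
at [0.4518 0.3618 0.2873] t 9.82 q [-0.32  0.33 -0.58  1.69  0.19  1.18 -1.11] w 39.8 F [-0.6  0.5  0.1] gf 0.0
[-0.003, 0.001, -1.205, -195.0, 110.2, -22.4]
[-0.671, -0.581, -1.611, -190.2, 139.9, -2.5]
```

Request:
jog_arm:
  motion:
    - [0,0,-0.17,-20,10,-22,40]
    - [0,0,-0.34,-80,45,-22,40]
    - [0,0,-0.51,-130,75,-22,40]
    - [0,0,-0.7,-195,110,-22,40]
    - [0,0,-0.86,-195,110,-22,40]
    - [0,0,-1.03,-195,110,-22,40]
    - [0,0,-1.2,-195,110,-22,40]
    - [0,0,-1.2,-195,110,-22,40]

```text
t: 10.82
eef_pos: [0.5298, 0.1524, 0.3097]
tool_rot: [-0.001, 0.262, 0.965, -0.0]
contact_force: [-0.6, 0.0, -0.3]
gripper_width: 0.469
grasp_force: 0.0
```

Run:
```python
from h import *
go((.56,.150,.27,88.9,-45),(.61,.150,.20,88.9,-45))
```

```text
at [0.5298 0.1524 0.3097] t 10.82 q [ 0.17  0.28 -0.69  1.72  0.19  1.21  0.48] w 40.0 F [-0.6  0.  -0.3] gf 0.0
[-0.201, -0.77, -0.484, -27.4, 13.2, 39.7]
[-0.201, -0.77, -0.484, -70.6, 38.6, 109.6]
```

Request:
jog_arm:
  motion:
    - [-0.04,-0.15,-0.1,-7,3,8,40]
    - [-0.08,-0.31,-0.19,-14,7,16,40]
    - [-0.12,-0.46,-0.29,-20,10,24,40]
    - [-0.16,-0.62,-0.39,-24,12,32,40]
    - [-0.2,-0.77,-0.48,-27,13,40,40]
    - [-0.2,-0.77,-0.48,-48,26,74,40]
    - [-0.2,-0.77,-0.48,-70,38,109,40]
    - [-0.2,-0.77,-0.48,-70,38,109,40]

```text
t: 11.82
eef_pos: [0.609, 0.1497, 0.1975]
tool_rot: [0.381, 0.012, 0.925, -0.004]
contact_force: [0.5, 0.0, 0.2]
gripper_width: 0.468
grasp_force: 0.0
```

Run:
```python
from h import *
go((.6925,.150,.1176,88.9,-45))
s=shot('scene');cv2.imwrite('pics/t1.png',cv2.resize(s['pixels'][110:260,180:380,::-1],None,fx=4,fy=4,interpolation=cv2.INTER_CUBIC))
for w in [(.6845,.1505,.131),(.671,.1505,.131),(.671,.1505,.146)]: print(np.array(proj(s,w))-[180,110])
```

```text
at [0.609  0.1497 0.1975] t 11.82 q [-0.02  0.29 -0.59  2.25  1.72  0.54 -0.52] w 40.0 F [0.5 0.  0.2] gf 0.0
[-0.002, -0.004, -0.005, -2.9, 2.2, 115.5]
[101.0716153   68.51685443]
[97.54468105 70.47292665]
[97.55995251 67.00790303]
```

View pics/t1.png

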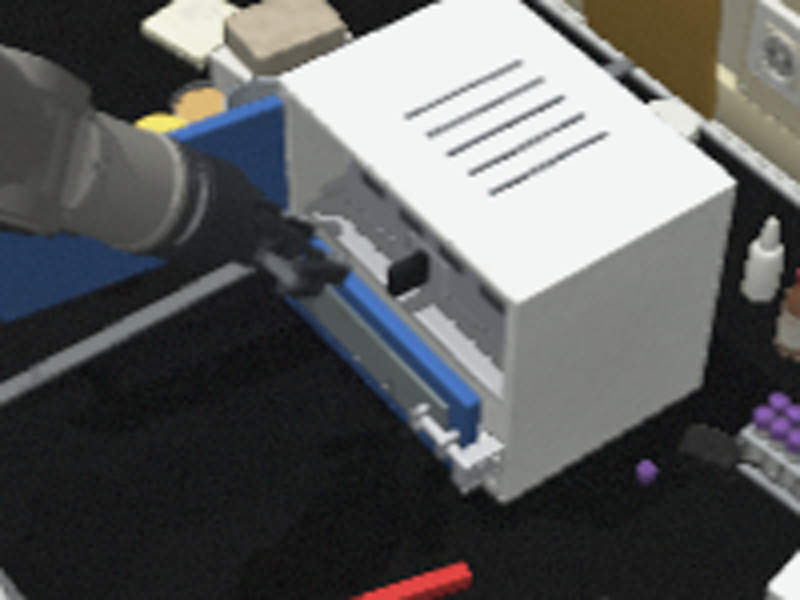

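Request:
jog_arm:
  motion:
    - [0,0,0,-1,1,40,40]
    - [0,0,0,-3,2,80,40]
    - [0,0,0,-3,2,105,40]
    - [0,0,0,-3,2,114,40]
    - [0,0,0,-3,2,114,40]
    - [0,0,0,-3,2,114,4]
    - [0,0,0,-3,2,114,4]
    - [0,0,0,-3,2,114,4]
    - [0,0,0,-3,2,114,4]
  grip_force: 50

```text
t: 13.0
eef_pos: [0.6923, 0.1514, 0.1248]
tool_rot: [0.384, 0.01, 0.923, -0.004]
contact_force: [-6.8, 0.3, 7.9]
gripper_width: 0.131
grasp_force: 50.9
```

Run:
```python
from h import *
p=np.array(bot.get_obs()['eef_pos']);d=np.array([np.cos(-.019),np.sin(-.019),0])
go(*[tuple(p-d*k)+(88.9,-45) for k in(.05,.1,.15,.2)])
```

```text
at [0.6923 0.1514 0.1248] t 13.0 q [-0.01  0.54 -0.55  2.12  1.97  0.6  -0.64] w 11.2 F [-6.8  0.3  7.9] gf 50.9
[-0.0, 0.003, -0.002, 35.2, -0.1, -35.5]
[-0.0, 0.003, -0.002, 70.5, -0.2, -70.9]
[-0.0, 0.003, -0.002, 105.7, -0.2, -106.4]
[-0.0, 0.003, -0.002, 140.9, -0.3, -141.9]
```

Request:
jog_arm:
  motion:
    - [0,0,0,10,0,-12,4]
    - [0,0,0,28,0,-28,4]
    - [0,0,0,50,0,-50,4]
    - [0,0,0,70,0,-71,4]
    - [0,0,0,90,0,-91,4]
    - [0,0,0,112,0,-113,4]
    - [0,0,0,130,0,-131,4]
    - [0,0,0,142,0,-143,4]
    - [0,0,0,142,0,-143,4]

```text
t: 14.12
eef_pos: [0.5037, 0.155, 0.1225]
tool_rot: [0.371, 0.019, 0.928, -0.014]
contact_force: [1.5, -4.8, -54.6]
gripper_width: 0.129
grasp_force: 53.6
```

Run:
```python
from h import *
go()
s=shot('scene');cv2.imwrite('pics/t2.png',cv2.resize(s['pixels'][130:340,180:400,::-1],None,fx=2.8,fy=2.8))
```

```text
at [0.5037 0.155  0.1225] t 14.12 q [ 0.42  0.78 -1.41  2.44  1.85  1.26 -0.63] w 11.0 F [  1.5  -4.8 -54.6] gf 53.6
```

View pics/t2.png

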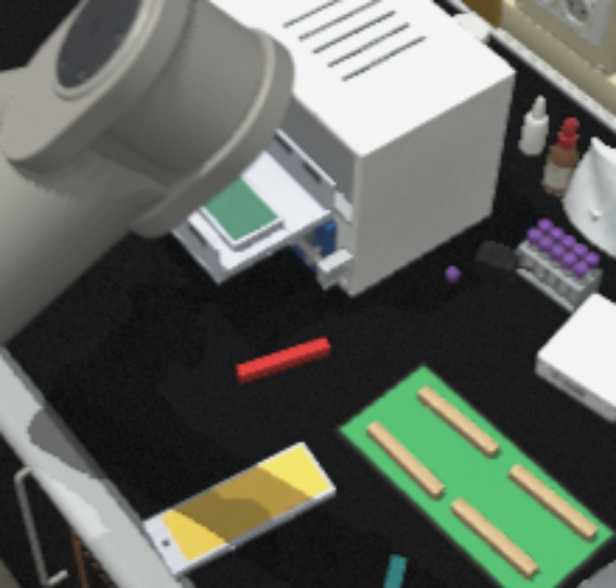

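Request:
jog_arm:
  motion:
    - [0,0,0,0,0,0,40]
    - [0,0,0,0,0,0,40]
    - [0,0,0,0,0,0,40]

```text
t: 14.55
eef_pos: [0.5054, 0.1648, 0.1284]
tool_rot: [0.379, 0.011, 0.925, -0.007]
contact_force: [-0.1, -0.0, -0.1]
gripper_width: 0.467
grasp_force: 0.0
```

Run:
```python
from h import *
print(rot().as_matrix().round(3))
go((.52,.15,.25,88.9,-35),(.52,.15,.30,88.9,0))
```

```text
[[-0.712  0.025  0.702]
 [ 0.014  1.    -0.022]
 [-0.702 -0.006 -0.712]]
at [0.5054 0.1648 0.1284] t 14.55 q [ 0.41  0.78 -1.41  2.44  1.87  1.26 -0.63] w 39.9 F [-0.1 -0.  -0.1] gf 0.0
[-0.008, 0.167, -0.001, -96.0, -15.1, -76.0]
[-0.008, 0.778, -0.003, -131.1, -15.4, -111.6]
```

Request:
jog_arm:
  motion:
    - [0,0,0,-8,-3,-16,40]
    - [0,0,0,-20,-8,-32,40]
    - [0,0,0,-45,-12,-55,40]
    - [0,0.1,0,-75,-15,-72,40]
    - [0,0.25,0,-96,-15,-82,40]
    - [0,0.42,0,-110,-15,-92,40]
    - [0,0.6,0,-120,-15,-102,40]
    - [0,0.78,0,-131,-15,-112,40]
    - [0,0.78,0,-131,-15,-112,40]

```text
t: 15.68
eef_pos: [0.5211, 0.1507, 0.3023]
tool_rot: [-0.002, 0.013, 1.0, -0.002]
contact_force: [0.5, 0.6, 1.2]
gripper_width: 0.469
grasp_force: 0.0
```

Run:
```python
from h import *
go((.492,.155,.30,88.9,0))
s=shot('scene')
for n in('tray_handle','tray_mid','base_panel','low_left','low_right'):
  print(n,[(np.round(d['xy'],1),round(d['score'],2),at_z(s,d['xy'],{'tray_handle':.131,'tray_mid':.112,'base_panel':.112}.get(n,.124))[:2]) for d in bot.tip_of(n,s)[:2]])
```

```text
at [0.5211 0.1507 0.3023] t 15.68 q [ 0.57  0.48 -1.28  1.73  0.47  1.31  0.72] w 40.1 F [0.5 0.6 1.2] gf 0.0
[-0.005, -0.004, -0.007, 29.2, 3.6, 2.4]
tray_handle [(array([229.8, 204.7]), 0.94, array([0.50211552, 0.15763567]))]
tray_mid [(array([256. , 198.8]), 0.56, array([0.5852434 , 0.14410519]))]
base_panel [(array([252.4, 196.9]), 0.7, array([0.58119662, 0.15677011]))]
low_left [(array([243. , 187.6]), 0.57, array([0.57479174, 0.19529967])), (array([353.9, 323.8]), 0.23, array([ 0.52815636, -0.33939086]))]
low_right [(array([262.9, 200.4]), 0.82, array([0.59157609, 0.11784884]))]
```

Request:
jog_arm:
  motion:
    - [0,0,0,32,4,50,40]
    - [0,0,0,32,4,100,40]
    - [0,0,0,32,4,150,40]
    - [0,0,0,32,4,180,40]
    - [0,0,0,32,4,180,40]
    - [0,0,0,32,4,180,4]
    - [0,0,0,32,4,180,4]
    - [0,0,0,32,4,180,4]
    - [0,0,0,32,4,180,4]

```text
t: 17.1
eef_pos: [0.4886, 0.1555, 0.1216]
tool_rot: [-0.0, 0.013, 1.0, -0.001]
contact_force: [-0.7, 5.3, 6.5]
gripper_width: 0.127
grasp_force: 52.3
```

Request:
jog_arm:
  motion:
    - [0,0,0,5,0,0,4]
    - [0,0,0,12,0,0,4]
    - [0,0,0,20,0,0,4]
    - [0,0,0,20,0,0,4]

```text
t: 17.6
eef_pos: [0.4745, 0.1559, 0.1217]
tool_rot: [0.005, 0.014, 1.0, 0.001]
contact_force: [19.3, 7.3, -14.7]
gripper_width: 0.126
grasp_force: 50.6
```

Run:
```python
from h import *
go()
```

```text
at [0.4745 0.1559 0.1217] t 17.6 q [ 0.44  0.59 -1.14  2.02  0.68  0.95  0.49] w 10.7 F [ 19.3   7.3 -14.7] gf 50.6
```

Request:
jog_arm:
  motion:
    - [0,0,0,-5,0,0,40]
    - [0,0,0,-5,0,0,40]
    - [0,0,0,-5,0,0,40]
    - [0,0,0,-5,0,-60,40]
    - [0,0,0,-5,0,-120,40]
    - [0,0,0,-5,0,-170,60]
    - [0,0,0.17,-20,-60,-170,60]
    - [0,0,0.34,-30,-120,-170,60]
    - [0,0,0.5,-40,-180,-170,60]
    - [0,0,0.68,-50,-240,-170,60]

```text
t: 18.85
eef_pos: [0.5112, -0.0886, 0.2907]
tool_rot: [-0.001, 0.349, 0.937, -0.003]
contact_force: [0.4, 0.8, -0.5]
gripper_width: 0.699
grasp_force: 0.0
```

```bash
cat >> h.py <<'E'
def sticks(p):
    hsv=cv2.cvtColor(p['pixels'],cv2.COLOR_RGB2HSV)
    roi=np.zeros(hsv.shape[:2],np.uint8);roi[185:300,270:400]=255
    st=cv2.inRange(hsv,(8,50,110),(24,200,255))&roi
    for c in cv2.findContours(st,cv2.RETR_EXTERNAL,cv2.CHAIN_APPROX_NONE)[0]:
        if cv2.contourArea(c)<30: continue
        print('stick',np.round(np.hstack([np.ravel(v) for v in cv2.minAreaRect(np.array([at_z(p,q[0],.018)[:2]*1000 for q in c],np.float32))]),1))
E
python3 - <<'E'
from h import *
p=shot('top','s1.png');s=shot('scene')
sticks(p)
zz={'tray_handle':.131,'tray_mid':.112,'base_panel':.112}
for v in(p,s):
 for n in('tray_handle','tray_mid','base_panel','low_left','low_right','panel'):
  print(n,[(np.round(d['xy'],1),round(d['score'],2),at_z(v,d['xy'],0 if n=='panel' else zz.get(n,.124))[:2].round(4)) for d in bot.tip_of(n,v)[:2]])
# green base panel coat contour
hsv=cv2.cvtColor(p['pixels'],cv2.COLOR_RGB2HSV);m=cv2.inRange(hsv,(50,80,40),(95,255,255));m[:,300:]=0
for c in cv2.findContours(m,cv2.RETR_EXTERNAL,cv2.CHAIN_APPROX_NONE)[0]:
    if cv2.contourArea(c)>100: print('green',cv2.minAreaRect(np.array([at_z(p,q[0],.124)[:2]*1000 for q in c],np.float32)))
go()
cv2.imwrite('pics/s1c.png',cv2.resize(p['pixels'][150:310,170:400,::-1],None,fx=3.4,fy=3.4,interpolation=cv2.INTER_CUBIC))
E
```

```text
stick [ 586.5 -304.    12.8   86.9    4.8]
stick [ 647.  -181.    12.4   95.3    6.5]
stick [ 657.8 -307.5   12.2   95.1    4.9]
tray_handle [(array([234.5, 249.7]), 0.71, array([0.4761, 0.1571]))]
tray_mid [(array([239.1, 215.8]), 0.77, array([0.5897, 0.1462]))]
base_panel []
low_left [(array([224.2, 222.8]), 0.74, array([0.5643, 0.1943])), (array([164.1, 254. ]), 0.64, array([0.4571, 0.3883]))]
low_right [(array([250.6, 219.5]), 0.97, array([0.5772, 0.107 ])), (array([161.9, 252.4]), 0.33, array([0.4622, 0.3958]))]
panel [(array([316.4, 270. ]), 0.57, array([ 0.4105, -0.1295]))]
tray_handle [(array([225.5, 205. ]), 0.84, array([0.4916, 0.1642]))]
tray_mid [(array([250.7, 197.9]), 0.8, array([0.5748, 0.1566]))]
base_panel [(array([252.6, 201.1]), 0.92, array([0.5719, 0.1428])), (array([267.3, 311.2]), 0.63, array([ 0.386 , -0.1773]))]
low_left [(array([239.7, 188.5]), 0.7, array([0.5648, 0.1983]))]
low_right [(array([256.8, 204.6]), 0.93, array([0.5677, 0.1155]))]
panel [(array([265.4, 312.8]), 0.89, array([ 0.4157, -0.1269])), (array([343. , 282.1]), 0.48, array([ 0.6509, -0.1838]))]
green ((570.87060546875, 148.41754150390625), (155.77645874023438, 52.72491455078125), 87.6736831665039)
at [ 0.5117 -0.0862  0.2906] t 19.55 q [ 0.97  0.36 -1.15  1.8   0.36  1.22  0.59] w 59.9 F [-0.1 -0.6 -0.5] gf 0.0
```

View pics/s1c.png

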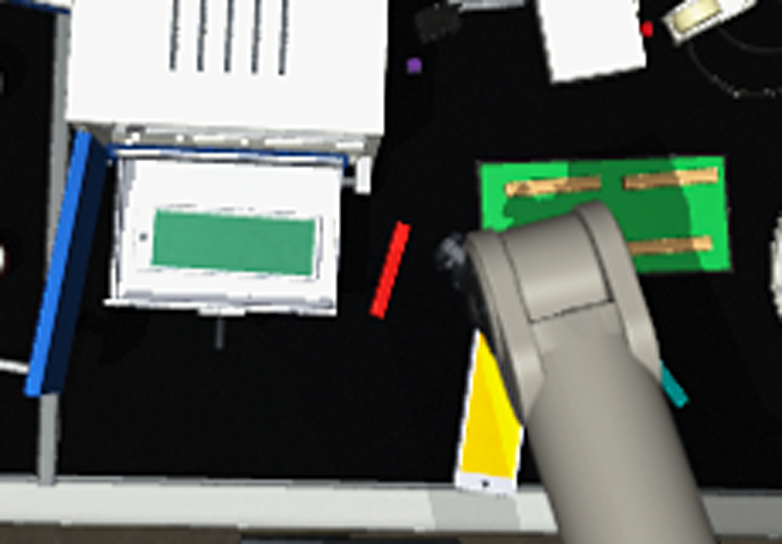

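Run:
```python
from h import *
go((.647,-.181,.10,6.5),(.647,-.181,.0065,6.5))
```

```text
at [ 0.5117 -0.0862  0.2906] t 19.55 q [ 0.97  0.36 -1.15  1.8   0.36  1.22  0.59] w 59.9 F [-0.1 -0.6 -0.5] gf 0.0
[-0.006, 0.003, 0.751, -164.4, 16.9, 190.6]
[-0.006, 0.003, 0.751, -164.4, 17.5, 284.1]
```

Request:
jog_arm:
  motion:
    - [0,0,0.15,-50,5,20,50]
    - [0,0,0.3,-100,10,50,50]
    - [0,0,0.45,-164,17,90,50]
    - [0,0,0.6,-164,17,140,50]
    - [0,0,0.75,-164,17,190,50]
    - [0,0,0.75,-164,17,220,50]
    - [0,0,0.75,-164,17,220,50]

```text
t: 20.42
eef_pos: [0.6447, -0.181, 0.0678]
tool_rot: [-0.002, 0.666, 0.746, -0.004]
contact_force: [0.2, -0.3, 1.5]
gripper_width: 0.586
grasp_force: 0.0
```

Run:
```python
from h import *
p=shot('top');s=shot('scene');sticks(p)
go((.647,-.181,.0065,6.5))
cv2.imwrite('pics/k1.png',np.vstack([cv2.resize(i['pixels'][a:a+75,b:b+150,::-1],None,fx=4,fy=4,interpolation=cv2.INTER_CUBIC) for i,a,b in((s,250,280),(p,180,260))]))
```

```text
stick [ 573.8 -183.4   10.8   97.1    1.3]
at [ 0.6473 -0.1811  0.0716] t 20.52 q [ 0.67  0.76 -0.73  1.64  0.59  0.97 -0.16] w 50.0 F [0.5 0.6 1.2] gf 0.0
[-0.003, 0.004, 0.0, 0.5, -0.1, 65.1]
```

View pics/k1.png

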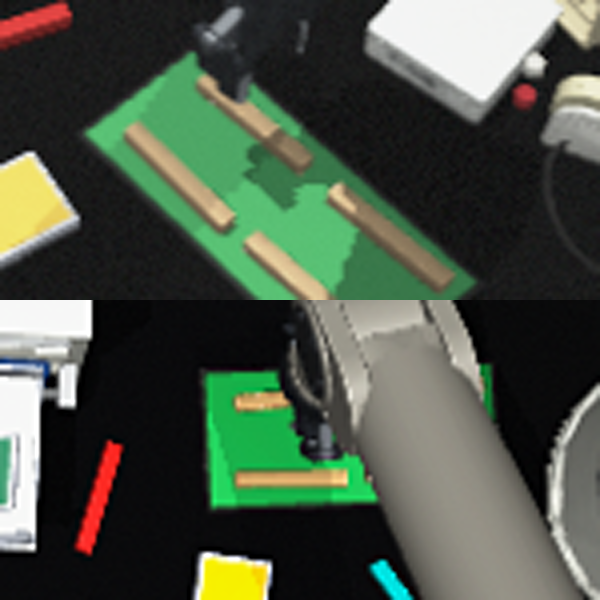

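Request:
jog_arm:
  motion:
    - [0,0,0,0,0,40,50]
    - [0,0,0,0,0,64,50]
    - [0,0,0,0,0,64,50]
    - [0,0,0,0,0,64,5]
    - [0,0,0,0,0,64,5]
    - [0,0,0,0,0,64,5]
    - [0,0,0,0,0,64,5]
    - [0,0,0,0,0,-40,5]
    - [0,0,0,0,0,-150,5]
    - [0,0,0,0,0,-150,5]
  grip_force: 40

```text
t: 21.78
eef_pos: [0.6468, -0.1807, 0.1963]
tool_rot: [0.0, 0.666, 0.746, -0.003]
contact_force: [0.6, -0.7, -0.0]
gripper_width: 0.148
grasp_force: 41.1
```

Run:
```python
from h import *
s=shot('scene','l1.png')
go((.57,.111,.22,88),(.57,.111,.135,88))
```

```text
at [ 0.6513 -0.1803  0.2061] t 21.82 q [ 0.71  0.62 -0.81  1.55  0.48  1.17 -0.08] w 12.7 F [2.9 1.4 5.1] gf 41.1
[0.001, 0.012, -1.423, 298.4, -47.7, -16.8]
[0.001, 0.012, -1.423, 299.1, -48.4, 68.2]
```

Request:
jog_arm:
  motion:
    - [0,0,-0.1,30,-60,-25,5]
    - [0,0,-0.27,80,-80,-25,5]
    - [0,0,-0.44,130,-75,-25,5]
    - [0,0,-0.6,180,-65,-25,5]
    - [0,0,-0.78,230,-55,-25,5]
    - [0,0,-0.95,270,-50,-25,5]
    - [0,0,-1.12,298,-48,-25,5]
    - [0,0,-1.29,298,-48,-25,5]
    - [0,0,-1.42,298,-48,-25,5]
    - [0,0,-1.42,298,-48,-25,5]

```text
t: 23.08
eef_pos: [0.5656, 0.11, 0.2177]
tool_rot: [-0.002, 0.019, 1.0, -0.002]
contact_force: [-0.2, 0.4, -1.0]
gripper_width: 0.149
grasp_force: 41.1
```

Run:
```python
from h import *
p=shot('top');s=shot('scene')
go((.57,.111,.14,88),(.57,.111,.1275,88))
sticks(p)
# where the stick's ends should project if centred in the grip
o=np.array(bot.get_obs()['eef_pos'])
print([proj(s,o+[dx,0,.004])-[190,140] for dx in(-.05,.05)])
cv2.imwrite('pics/k2.png',cv2.resize(s['pixels'][140:290,190:390,::-1],None,fx=4,fy=4,interpolation=cv2.INTER_CUBIC))
```

```text
at [0.5657 0.1099 0.2179] t 23.18 q [ 0.55  0.62 -1.21  1.75  0.62  1.22  0.71] w 13.0 F [-0.3  0.5  0.5] gf 41.1
[-0.005, -0.004, -0.006, -4.5, 1.7, 77.9]
[-0.005, -0.004, -0.006, -4.6, 1.8, 90.4]
stick [ 575.6 -183.4    7.2   97.     1.3]
stick [ 586.3 -300.1   12.5   94.7    5.3]
stick [ 656.8 -305.8   12.8   98.9    6.5]
[array([51.57082987, 50.97647825]), array([80.85792195, 35.00306262])]
```

View pics/k2.png

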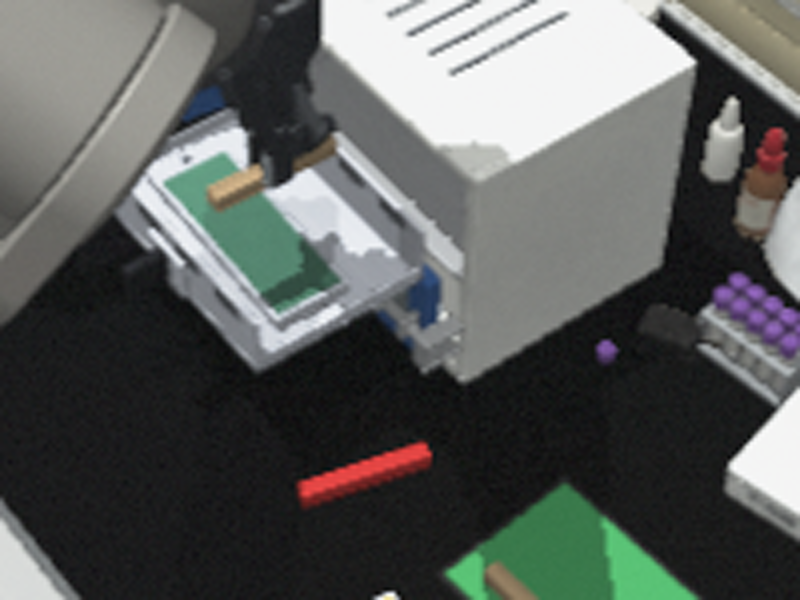

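Request:
jog_arm:
  motion:
    - [0,0,0,-4,2,40,5]
    - [0,0,0,-4,2,75,5]
    - [0,0,0,-4,2,88,5]
    - [0,0,0,-4,2,91,5]
    - [0,0,0,-4,2,91,5]

```text
t: 23.8
eef_pos: [0.5702, 0.1117, 0.128]
tool_rot: [-0.001, 0.019, 1.0, -0.002]
contact_force: [-0.1, -0.2, 0.0]
gripper_width: 0.15
grasp_force: 41.8
```

Request:
jog_arm:
  motion:
    - [0,0,0,0,0,0,30]
    - [0,0,0,0,0,0,30]
    - [0,0,0,0,0,0,30]
    - [0,0,0,0,0,-40,30]
    - [0,0,0,0,0,-100,30]
    - [0,0,0.17,0,-40,-120,40]
    - [0,0,0.34,-20,-100,-130,40]
    - [0,0,0.51,-20,-150,-130,50]
    - [0,0,0.68,-20,-220,-130,50]
    - [0,0,0.85,-20,-270,-130,50]

```text
t: 25.05
eef_pos: [0.5794, -0.1608, 0.2583]
tool_rot: [-0.0, 0.432, 0.902, -0.003]
contact_force: [1.7, -0.3, -0.4]
gripper_width: 0.583
grasp_force: 0.0
```

```bash
cat >> h.py <<'E'
def trayst(p):
    hsv=cv2.cvtColor(p['pixels'],cv2.COLOR_RGB2HSV)
    m=cv2.inRange(hsv,(8,50,90),(24,200,255));r=np.zeros_like(m);r[190:245,200:270]=255;m&=r
    for c in cv2.findContours(m,cv2.RETR_EXTERNAL,cv2.CHAIN_APPROX_NONE)[0]:
        if cv2.contourArea(c)>30: print('placed',np.round(np.hstack([np.ravel(v) for v in cv2.minAreaRect(np.array([at_z(p,q[0],.138)[:2]*1000 for q in c],np.float32))]),1))
E
python3 - <<'E'
from h import *
p=shot('top','m1.png');sticks(p);trayst(p)
go((.575,-.183,.08,4),(.575,-.183,.0065,4))
cv2.imwrite('pics/m1c.png',cv2.resize(p['pixels'][150:310,170:400,::-1],None,fx=3.4,fy=3.4,interpolation=cv2.INTER_CUBIC))
E
```

```text
stick [ 573.5 -170.8   10.8   71.8    1.3]
placed [571.4 112.5  13.9  99.4  87.9]
at [ 0.5788 -0.1712  0.2575] t 25.1 q [ 0.91  0.53 -1.02  1.65  0.48  1.24  0.44] w 50.3 F [ 0.3 -7.7 -0.4] gf 0.0
[-0.009, 0.008, 0.589, -6.1, -8.3, 177.6]
[-0.009, 0.008, 0.589, -5.7, -7.6, 251.1]
```

View pics/m1c.png

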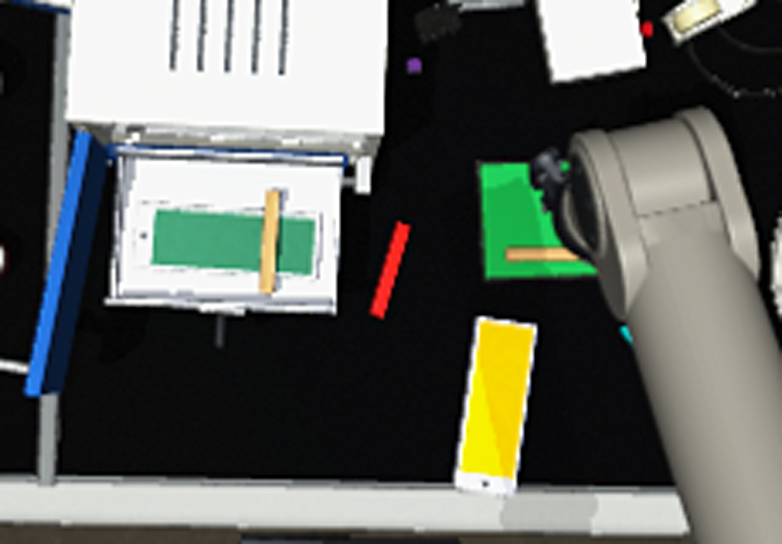

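Request:
jog_arm:
  motion:
    - [0,0,0.17,-6,-8,40,50]
    - [0,0,0.34,-6,-8,95,50]
    - [0,0,0.5,-6,-8,150,50]
    - [0,0,0.62,-6,-8,200,50]
    - [0,0,0.62,-6,-8,210,50]
    - [0,0,0.62,-6,-8,210,50]

```text
t: 25.85
eef_pos: [0.5772, -0.1688, 0.0489]
tool_rot: [0.0, 0.683, 0.73, -0.003]
contact_force: [-0.3, 0.3, 1.1]
gripper_width: 0.585
grasp_force: 0.0
```

Run:
```python
from h import *
p=shot('top');s=shot('scene');sticks(p)
go((.5745,-.183,.0065,2.5))
print([(d['xy'],d['score'],at_z(s,d['xy'],.004)) for d in bot.tip_of('stick',s)])
```

```text
stick [ 660.1 -327.4   10.9   54.6    1.3]
at [ 0.5783 -0.1691  0.0504] t 25.95 q [ 0.71  0.7  -0.73  1.83  0.62  0.85 -0.26] w 50.1 F [-0.5  0.3  0.6] gf 0.0
[-0.001, 0.005, 0.021, -13.4, -4.6, 44.0]
[([374.5, 311.9], 0.79, array([ 0.6525575 , -0.30939479,  0.004     ])), ([352.5, 322.2], 0.67, array([ 0.58330277, -0.29534576,  0.004     ])), ([321.5, 292.1], 0.64, array([ 0.57850656, -0.17287347,  0.004     ])), ([315.2, 346.5], 0.56, array([ 0.4580633 , -0.28717971,  0.004     ])), ([281.6, 261.0], 0.45, array([ 0.55471515, -0.02054881,  0.004     ]))]
```

Request:
jog_arm:
  motion:
    - [0,0,0.02,-13,-4,15,50]
    - [0,0,0.02,-13,-4,40,50]
    - [0,0,0.02,-13,-4,44,50]
    - [0,0,0.02,-13,-4,44,5]
    - [0,0,0.02,-13,-4,44,5]
    - [0,0,0.02,-13,-4,44,5]
    - [0,0,0.02,-13,-4,44,5]
    - [0,0,0.02,-13,-4,-40,5]
    - [0,0,0.02,-13,-4,-150,5]
    - [0,0,0.02,-13,-4,-160,5]

```text
t: 27.25
eef_pos: [0.5736, -0.1816, 0.1937]
tool_rot: [0.0, 0.692, 0.722, -0.003]
contact_force: [1.7, -1.0, -0.3]
gripper_width: 0.151
grasp_force: 41.0
```

Run:
```python
from h import *
go((.571,.20,.22,88),(.571,.2,.135,88))
```

```text
at [ 0.5736 -0.1816  0.1937] t 27.25 q [ 0.82  0.53 -0.84  1.73  0.45  1.09 -0.13] w 12.9 F [ 1.7 -1.  -0.3] gf 41.0
[-0.007, 0.001, -1.492, 381.2, 14.0, -28.2]
[-0.007, 0.001, -1.492, 381.6, 14.3, 56.8]
```

Request:
jog_arm:
  motion:
    - [0,0,-0.17,50,2,-12,5]
    - [0,0,-0.34,100,4,-14,5]
    - [0,0,-0.51,150,6,-14,5]
    - [0,0,-0.68,200,8,-14,5]
    - [0,0,-0.85,250,9,-14,5]
    - [0,0,-1.02,300,11,-14,5]
    - [0,0,-1.19,345,13,-14,5]
    - [0,0,-1.36,375,14,-14,5]
    - [0,0,-1.49,381,14,-14,5]
    - [0,0,-1.49,381,14,-14,5]

```text
t: 28.5
eef_pos: [0.5711, 0.2002, 0.2036]
tool_rot: [-0.002, 0.019, 1.0, -0.002]
contact_force: [0.3, -0.3, -0.8]
gripper_width: 0.15
grasp_force: 40.9
```

Run:
```python
from h import *
s=shot('scene')
go((.571,.2,.1275,88))
cv2.imwrite('pics/k3.png',cv2.resize(s['pixels'][140:290,190:390,::-1],None,fx=3,fy=3,interpolation=cv2.INTER_CUBIC))
```

```text
at [0.5714 0.1993 0.2036] t 28.55 q [ 0.36  0.68 -1.18  1.7   0.67  1.24  0.55] w 12.7 F [-0.8 -0.4 -1.2] gf 40.9
[-0.005, -0.004, -0.005, 0.1, 1.1, 76.1]
```

Request:
jog_arm:
  motion:
    - [0,0,0,0,1,40,5]
    - [0,0,0,0,1,65,5]
    - [0,0,0,0,1,74,5]
    - [0,0,0,0,1,77,5]
    - [0,0,0,0,1,77,5]
    - [0,0,0,0,1,77,30]
    - [0,0,0,0,1,77,30]
    - [0,0,0,0,1,77,30]
    - [0,0,0,0,1,35,30]
    - [0,0,0,0,1,-30,30]

```text
t: 29.8
eef_pos: [0.5708, 0.1998, 0.231]
tool_rot: [-0.004, 0.019, 1.0, -0.003]
contact_force: [0.4, -0.4, -0.2]
gripper_width: 0.35
grasp_force: 0.0
```

Run:
```python
from h import *
go((.5,.02,.25,85),(.412,-.127,.15,82.7))
```

```text
at [0.5708 0.1998 0.231 ] t 29.8 q [ 0.37  0.66 -1.2   1.67  0.64  1.28  0.57] w 29.9 F [ 0.4 -0.4 -0.2] gf 0.0
[-0.007, -0.007, 0.05, 64.2, -182.5, -17.3]
[-0.007, -0.007, 0.09, 145.9, -332.0, 84.2]
```

Request:
jog_arm:
  motion:
    - [0,0,0.02,30,-60,-18,50]
    - [0,0,0.05,64,-120,-18,80]
    - [0,0,0.07,80,-182,-18,82]
    - [0,0,0.09,105,-240,-10,82]
    - [0,0,0.09,133,-290,20,82]
    - [0,0,0.09,133,-333,60,82]
    - [0,0,0.09,133,-333,100,82]
    - [0,0,0.09,133,-333,130,82]
    - [0,0,0.09,133,-333,150,82]
    - [0,0,0.09,133,-333,150,82]

```text
t: 31.05
eef_pos: [0.4249, -0.1274, 0.0828]
tool_rot: [-0.003, 0.063, 0.998, -0.002]
contact_force: [-0.5, 0.4, 0.7]
gripper_width: 0.961
grasp_force: 0.0
```

Run:
```python
from h import *
p=shot('top','n1.png');s=shot('scene');trayst(p)
go((.425,-.128,.003,82.7))
o=np.array(bot.get_obs()['eef_pos'])
# panel contour in scene view (yellow)
for v in(s,p):
    hsv=cv2.cvtColor(v['pixels'],cv2.COLOR_RGB2HSV);m=cv2.inRange(hsv,(25,100,80),(35,255,255));m[:230]=0
    c=max(cv2.findContours(m,cv2.RETR_EXTERNAL,cv2.CHAIN_APPROX_NONE)[0],key=cv2.contourArea)
    print('coat',cv2.minAreaRect(np.array([at_z(v,q[0],.012)[:2]*1000 for q in c],np.float32)))
cv2.imwrite('pics/n1c.png',cv2.resize(s['pixels'][260:380,200:360,::-1],None,fx=4,fy=4,interpolation=cv2.INTER_CUBIC))
```

```text
placed [571.4 112.5  13.9  99.4  87.9]
placed [574.1 201.4  14.2  96.4  88. ]
at [ 0.4262 -0.1276  0.0843] t 31.15 q [ 1.05  0.58 -1.12  2.16  0.72  0.85  0.93] w 82.2 F [ 0.8 -0.3  0.5] gf 0.0
[-0.005, -0.002, 0.0, 1.0, -0.1, 81.3]
coat ((494.03375244140625, -133.81686401367188), (37.15719223022461, 13.538591384887695), 83.46905517578125)
coat ((374.2478332519531, -119.6419448852539), (55.6594352722168, 60.57902145385742), 83.10537719726562)
```

View pics/n1c.png

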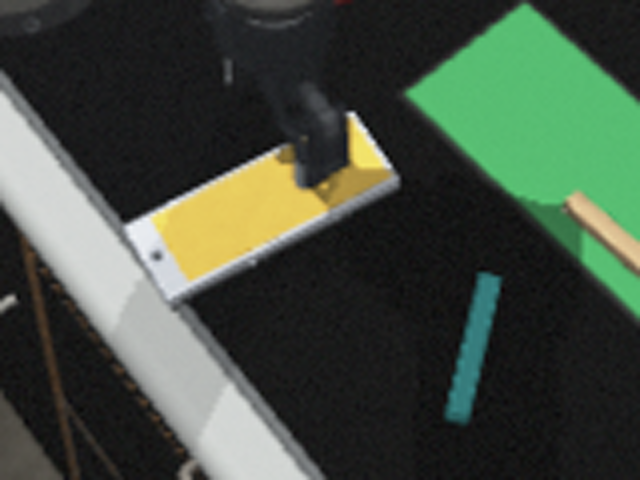

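Request:
jog_arm:
  motion:
    - [0,0,0,1,0,30,82]
    - [0,0,0,1,0,55,82]
    - [0,0,0,1,0,72,82]
    - [0,0,0,1,0,79,82]
    - [0,0,0,1,0,79,82]

```text
t: 31.78
eef_pos: [0.4249, -0.1281, 0.0052]
tool_rot: [-0.001, 0.064, 0.998, -0.003]
contact_force: [-0.2, 0.1, -0.5]
gripper_width: 0.96
grasp_force: 0.0
```

Run:
```python
from h import *
go((.425,-.128,.003,82.7))
```

```text
at [ 0.4249 -0.1281  0.0052] t 31.77 q [ 0.92  0.69 -0.95  2.2   0.92  0.73  0.77] w 81.9 F [-0.2  0.1 -0.5] gf 0.0
[-0.006, -0.002, -0.0, -0.1, 0.2, 2.2]
```

Request:
jog_arm:
  motion:
    - [0,0,0,0,0,1,55]
    - [0,0,0,0,0,1,55]
    - [0,0,0,0,0,1,55]
    - [0,0,0,0,0,1,55]
    - [0,0,0,0,0,-20,55]
    - [0,0,0,0,0,-60,55]
    - [0,0,0,0,0,-110,55]
    - [0,0,0,0,0,-160,55]
    - [0,0,0,0,0,-210,55]
    - [0,0,0,0,0,-210,55]
  grip_force: 100

```text
t: 33.02
eef_pos: [0.4273, -0.1273, 0.2178]
tool_rot: [0.001, 0.064, 0.998, -0.004]
contact_force: [-0.0, -0.2, -1.9]
gripper_width: 0.663
grasp_force: 102.4
```

Run:
```python
from h import *
s=shot('scene')
# panel centre is 12 mm behind grip along -L, i.e. after placing at +y of TCP
go((.53,0,.23,45),(.571,.144,.23,-2.3))
cv2.imwrite('pics/q1.png',cv2.resize(s['pixels'][180:360,180:380,::-1],None,fx=3,fy=3,interpolation=cv2.INTER_CUBIC))
```

```text
at [ 0.4257 -0.1275  0.2157] t 33.08 q [ 1.28  0.39 -1.35  2.04  0.45  1.06  1.16] w 56.8 F [-0.2 -0.8 -2.5] gf 102.2
[-0.008, 0.002, 0.657, -87.1, 139.8, -15.4]
[-0.007, 0.005, 1.482, -109.3, 287.8, -16.6]
```

View pics/q1.png

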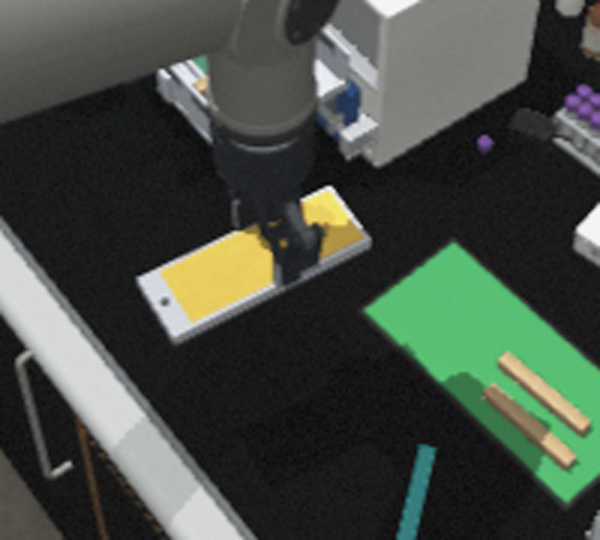

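Request:
jog_arm:
  motion:
    - [0,0,0.15,-15,30,-10,55]
    - [0,0,0.32,-35,60,-16,55]
    - [0,0,0.48,-60,95,-16,55]
    - [0,0,0.65,-85,130,-16,55]
    - [0,0,0.82,-95,160,-16,55]
    - [0,0,0.99,-100,190,-16,55]
    - [0,0,1.16,-104,220,-16,55]
    - [0,0,1.33,-107,255,-16,55]
    - [0,0,1.48,-109,288,-16,55]
    - [0,0,1.48,-109,288,-16,55]

```text
t: 34.33
eef_pos: [0.5684, 0.1483, 0.2269]
tool_rot: [-0.001, 0.718, 0.696, -0.004]
contact_force: [0.1, -1.3, -3.1]
gripper_width: 0.669
grasp_force: 102.2
```

Run:
```python
from h import *
s=shot('scene');p=shot('top')
go((.571,.144,.145,-2.3))
# estimate panel centre from coat contour in scene at top height
o=np.array(bot.get_obs()['eef_pos'])
for v in(s,p):
    hsv=cv2.cvtColor(v['pixels'],cv2.COLOR_RGB2HSV);m=cv2.inRange(hsv,(20,110,80),(35,255,255));r=np.zeros_like(m);r[140:270,200:320]=255;m&=r
    cs=[c for c in cv2.findContours(m,cv2.RETR_EXTERNAL,cv2.CHAIN_APPROX_NONE)[0] if cv2.contourArea(c)>20]
    if cs:print('coat',cv2.minAreaRect(np.array([at_z(v,q[0],o[2]+.009)[:2]*1000 for c in cs for q in c],np.float32)))
cv2.imwrite('pics/q2.png',cv2.resize(s['pixels'][140:260,190:350,::-1],None,fx=4,fy=4,interpolation=cv2.INTER_CUBIC))
```

```text
at [0.569  0.1444 0.2269] t 34.42 q [ 0.28  0.47 -0.85  1.73  0.39  1.13 -0.72] w 57.0 F [-0.1  0.1 -2.7] gf 102.2
[-0.006, 0.007, 0.006, 0.2, 2.6, 81.8]
coat ((570.9332885742188, 194.77000427246094), (239.9447021484375, 55.56710433959961), 88.99214172363281)
```

View pics/q2.png

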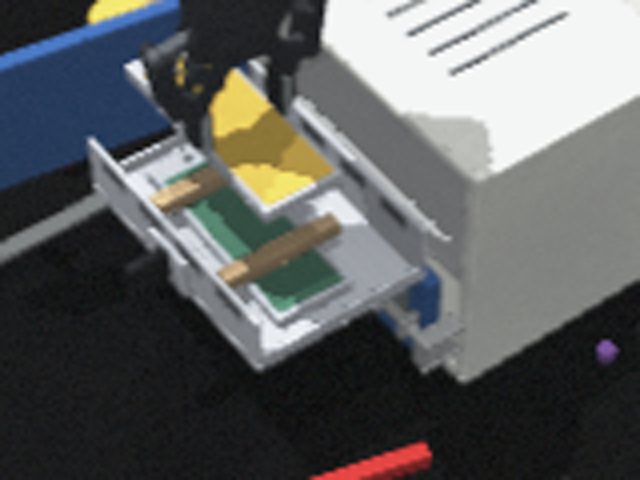

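Run:
```python
from h import *
s=shot('scene')
for c in((265,210),(340,172),(127,66)): print(at_z(s,(190+c[0]/4,140+c[1]/4),.236))
```

```text
[0.53680312 0.07041253 0.236     ]
[0.59801832 0.06771804 0.236     ]
[0.54065063 0.2425636  0.236     ]
```

Request:
jog_arm:
  motion:
    - [0,0,0,-1,2,30,55]
    - [0,0,0,-2,2,55,55]
    - [0,0,0,-2,2,70,55]
    - [0,0,0,-2,2,78,55]
    - [0,0,0,-2,2,83,55]
    - [0,0,0,-2,2,83,55]

```text
t: 35.22
eef_pos: [0.5718, 0.1424, 0.146]
tool_rot: [0.001, 0.72, 0.694, -0.003]
contact_force: [0.6, -0.6, -2.4]
gripper_width: 0.664
grasp_force: 102.3
```

Run:
```python
from h import *
go((.571,.142,.1425,-2.3))
```

```text
at [0.5718 0.1424 0.146 ] t 35.23 q [ 0.25  0.56 -0.8   1.8   0.48  0.99 -0.79] w 56.7 F [ 0.6 -0.6 -2.4] gf 102.3
[-0.003, 0.005, 0.003, -0.5, -0.8, 3.5]
```

Request:
jog_arm:
  motion:
    - [0,0,0,0,0,2,55]
    - [0,0,0,0,0,3,55]
    - [0,0,0,0,0,3,55]

```text
t: 35.6
eef_pos: [0.5725, 0.1426, 0.1443]
tool_rot: [0.001, 0.72, 0.694, -0.002]
contact_force: [-1.9, -1.7, 6.1]
gripper_width: 0.663
grasp_force: 108.2
```

Request:
jog_arm:
  motion:
    - [0,0,0,0,0,0,70]
    - [0,0,0,0,0,0,76]
    - [0,0,0,0,0,0,76]
    - [0,0,0,0,0,-15,76]
    - [0,0,0,0,0,-50,76]
    - [0,0,0,0,0,-100,76]
    - [0,0,0,0,0,-140,70]

```text
t: 36.48
eef_pos: [0.5723, 0.1436, 0.2858]
tool_rot: [0.001, 0.72, 0.694, -0.002]
contact_force: [-2.0, 0.3, -0.3]
gripper_width: 0.821
grasp_force: 0.0
```

Run:
```python
from h import *
go((.45,.0,.30,60))
```

```text
at [0.5723 0.1436 0.2858] t 36.48 q [ 0.31  0.42 -0.88  1.65  0.34  1.23 -0.68] w 70.1 F [-2.   0.3 -0.3] gf 0.0
[-0.004, 0.003, -1.083, -148.0, -117.1, -13.4]
```

Request:
jog_arm:
  motion:
    - [0,0,-0.15,0,-30,-20,40]
    - [0,0,-0.3,0,-60,-20,10]
    - [0,0,-0.45,0,-90,-20,0]
    - [0,0,-0.6,5,-130,-20,0]
    - [0,0,-0.75,7,-140,-20,0]
    - [0,0,-0.92,7,-140,-20,0]
    - [0,0,-1.09,7,-140,-20,0]
    - [0,0,-1.26,7,-140,-20,0]
    - [0,0,-1.43,7,-140,-20,0]
    - [0,0,-1.59,7,-140,-20,0]

```text
t: 37.72
eef_pos: [0.4325, 0.1556, 0.304]
tool_rot: [-0.001, 0.006, 1.0, -0.003]
contact_force: [1.4, 0.7, 0.3]
gripper_width: 0.001
grasp_force: 0.0
```

Run:
```python
from h import *
s=shot('scene');p=shot('top');trayst(p)
go((.437,.155,.125,88.9))
hsv=cv2.cvtColor(p['pixels'],cv2.COLOR_RGB2HSV);m=cv2.inRange(hsv,(22,110,80),(35,255,255));r=np.zeros_like(m);r[185:250,190:280]=255;m&=r
cs=[c for c in cv2.findContours(m,cv2.RETR_EXTERNAL,cv2.CHAIN_APPROX_NONE)[0] if cv2.contourArea(c)>20]
if cs:print('coat',cv2.minAreaRect(np.array([at_z(p,q[0],.15)[:2]*1000 for c in cs for q in c],np.float32)))
cv2.imwrite('pics/r1.png',np.vstack([cv2.resize(i['pixels'][a:a+75,b:b+150,::-1],None,fx=4,fy=4,interpolation=cv2.INTER_CUBIC) for i,a,b in((s,165,190),(p,180,160))]))
print([(d['xy'],d['score'],at_z(p,d['xy'],.131)) for d in bot.tip_of('tray_handle',p)])
```

```text
at [0.4326 0.1556 0.3039] t 37.83 q [ 0.69  0.26 -1.32  1.89  0.27  1.2   0.83] w -0.1 F [ 0.3 -0.4 -0.3] gf 0.0
[-0.005, -0.003, 0.003, -5.0, 0.4, 178.8]
coat ((572.8336181640625, 147.98907470703125), (157.3964080810547, 54.19327163696289), 87.78292846679688)
[([234.2, 249.1], 0.57, array([0.47799367, 0.15812749, 0.131     ]))]
```

View pics/r1.png

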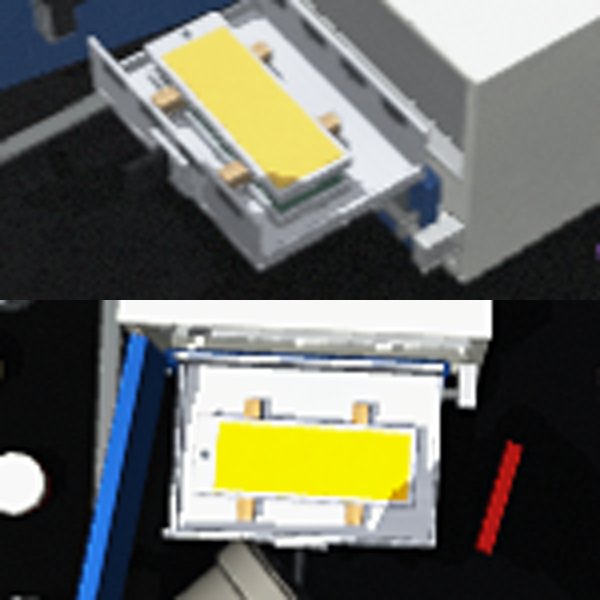

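Request:
jog_arm:
  motion:
    - [0,0,0,-10,0,30,0]
    - [0,0,0,-10,0,60,0]
    - [0,0,0,-10,0,95,0]
    - [0,0,0,-10,0,130,0]
    - [0,0,0,-10,0,160,0]
    - [0,0,0,-10,0,179,0]
    - [0,0,0,-10,0,179,0]
  grip_force: 40

```text
t: 38.75
eef_pos: [0.4415, 0.1541, 0.1237]
tool_rot: [-0.003, 0.009, 1.0, -0.003]
contact_force: [0.3, 0.3, 0.5]
gripper_width: 0.003
grasp_force: 0.0
```

Run:
```python
from h import *
p=np.array(bot.get_obs()['eef_pos'])
go((.52,.154,.125,88.9),(.59,.1525,.125,88.9))
```

```text
at [0.4415 0.1541 0.1237] t 38.75 q [ 0.41  0.51 -1.08  2.08  0.58  0.9   0.54] w 0.3 F [0.3 0.3 0.5] gf 0.0
[-0.006, -0.005, 0.001, -78.5, 1.4, -1.8]
[-0.006, -0.005, 0.001, -148.5, 1.2, -2.1]
```

Request:
jog_arm:
  motion:
    - [0,0,0,-10,0,-1,0]
    - [0,0,0,-22,0,-1,0]
    - [0,0,0,-35,0,-1,0]
    - [0,0,0,-50,1,-1,0]
    - [0,0,0,-65,1,-1,0]
    - [0,0,0,-82,1,-1,0]
    - [0,0,0,-99,1,-1,0]
    - [0,0,0,-116,1,-1,0]
    - [0,0,0,-132,1,-1,0]
    - [0,0,0,-140,1,-1,0]

```text
t: 40.0
eef_pos: [0.5833, 0.1527, 0.1246]
tool_rot: [-0.002, 0.009, 1.0, -0.002]
contact_force: [-2.2, -1.1, 1.3]
gripper_width: 0.006
grasp_force: 1.1
```

Run:
```python
from h import *
s=shot('scene')
go((.52,.153,.16,88.9,-45))
print([(d['xy'],d['score'],at_z(s,d['xy'],.131)) for d in bot.tip_of('tray_handle',s)])
```

```text
at [0.584  0.1527 0.1246] t 40.05 q [ 0.33  0.69 -0.98  1.77  0.66  1.05  0.66] w -0.1 F [ 1.8 -1.1  0.2] gf 0.0
[-0.004, -0.788, 0.002, 64.0, -1.0, -35.2]
[([263.0, 188.3], 0.57, array([0.61690796, 0.15128127, 0.131     ])), ([284.3, 180.4], 0.22, array([0.68740325, 0.13834323, 0.131     ]))]
```

Request:
jog_arm:
  motion:
    - [0,0,0,15,0,0,0]
    - [0,-0.1,0,30,0,-15,0]
    - [0,-0.25,0,40,0,-35,0]
    - [0,-0.4,0,50,0,-45,0]
    - [0,-0.55,0,50,0,-45,0]
    - [0,-0.7,0,50,0,-45,0]
    - [0,-0.79,0,50,0,-45,0]
    - [0,-0.79,0,50,0,-45,0]

```text
t: 41.1
eef_pos: [0.5297, 0.1541, 0.1695]
tool_rot: [0.384, 0.005, 0.923, -0.005]
contact_force: [1.1, -0.3, -0.2]
gripper_width: 0.002
grasp_force: 0.0
```

Run:
```python
from h import *
go((.555,.153,.124,88.9,-45),(.60,.1525,.124,88.9,-45),(.645,.1515,.124,88.9,-45),(.665,.151,.124,88.9,-45))
```

```text
at [0.5297 0.1541 0.1695] t 41.1 q [ 0.08  0.3  -0.83  2.41  1.81  0.69 -0.72] w 0.2 F [ 1.1 -0.3 -0.2] gf 0.0
[-0.0, 0.002, 0.007, 14.4, -0.5, 50.1]
[-0.0, 0.002, 0.007, -17.3, -0.3, 82.0]
[-0.0, 0.002, 0.007, -49.1, -0.7, 113.9]
[-0.0, 0.002, 0.007, -63.2, -0.9, 128.1]
```

Request:
jog_arm:
  motion:
    - [0,0,0,-3,0,20,0]
    - [0,0,0,-3,0,42,0]
    - [0,0,0,0,0,64,0]
    - [0,0,0,-8,0,73,0]
    - [0,0,0,-17,0,82,0]
    - [0,0,0,-28,0,93,0]
    - [0,0,0,-39,-1,104,0]
    - [0,0,0,-49,-1,114,0]
    - [0,0,0,-56,-1,121,0]
    - [0,0,0,-60,-1,125,0]

```text
t: 42.35
eef_pos: [0.6613, 0.1507, 0.1234]
tool_rot: [0.382, 0.007, 0.924, -0.006]
contact_force: [-33.1, -2.7, 20.9]
gripper_width: -0.002
grasp_force: 16.2
```

Run:
```python
from h import *
s=shot('scene')
go((.67,.151,.124,88.9,-45))
print([(d['xy'],d['score'],at_z(s,d['xy'],.131)) for d in bot.tip_of('tray_handle',s)])
```

```text
at [0.661  0.1508 0.1232] t 42.4 q [ 0.1   0.55 -0.7   2.18  1.97  0.69 -0.63] w -0.2 F [-11.7  -1.    5.7] gf 5.9
[-0.002, -0.002, 0.006, -7.0, 0.4, 5.7]
[([281.0, 175.4], 0.59, array([0.6924216 , 0.16103666, 0.131     ])), ([359.5, 313.0], 0.32, array([ 0.55602933, -0.3285689 ,  0.131     ]))]
```

Request:
jog_arm:
  motion:
    - [0,0,0,10,0,-10,0]
    - [0,0,0,10,0,-50,0]
    - [0,0,0,5,0,-95,30]
    - [0,0.15,0,-10,0,-120,40]
    - [0,0.3,0,-25,0,-135,40]
    - [0,0.45,0,-40,0,-145,40]
    - [0,0.6,0,-40,0,-145,40]
    - [0,0.78,0,-40,0,-145,40]
    - [0,0.78,0,-40,0,-145,40]

```text
t: 43.58
eef_pos: [0.5885, 0.1531, 0.2573]
tool_rot: [0.018, 0.009, 1.0, -0.004]
contact_force: [0.2, 0.0, -1.2]
gripper_width: 0.47
grasp_force: 0.0
```

Run:
```python
from h import *
s=shot('scene');p=shot('top')
go((.4528,.3618,.30,-9.1))
for v in(s,p):
    for n,z in(('tray_handle',.131),('leaf_handle',.22)): print(n,[(np.round(d['xy'],1),round(d['score'],2),at_z(v,d['xy'],z)) for d in bot.tip_of(n,v)[:2]])
```

```text
at [0.5919 0.1496 0.2541] t 43.67 q [ 0.28  0.47 -0.87  1.67  0.41  1.16  0.85] w 39.8 F [ 0.4 -0.9  0.5] gf 0.0
[0.024, 0.032, 1.704, 142.8, 208.2, -52.5]
tray_handle [(array([282. , 174.7]), 0.84, array([0.69667724, 0.16153604, 0.131     ]))]
leaf_handle [(array([173.2, 149.5]), 0.81, array([0.45255628, 0.3680748 , 0.22      ]))]
tray_handle []
leaf_handle [(array([160.8, 256.9]), 0.81, array([0.44886805, 0.37628098, 0.22      ]))]
```

Request:
jog_arm:
  motion:
    - [0,0,0.15,0,0,-50,50]
    - [0,0,0.32,30,40,-56,50]
    - [0,0,0.49,60,80,-56,50]
    - [0,0,0.66,90,120,-56,50]
    - [0,0,0.83,120,165,-56,50]
    - [0,0,1.0,142,212,-56,50]
    - [0,0,1.17,142,212,-56,50]
    - [0,0,1.34,142,212,-56,50]
    - [0,0,1.51,142,212,-56,50]
    - [0.02,0.02,1.69,142,212,-56,50]

```text
t: 45.12
eef_pos: [0.4466, 0.3676, 0.3038]
tool_rot: [0.008, 0.755, 0.655, 0.003]
contact_force: [0.1, -0.0, 0.3]
gripper_width: 0.585
grasp_force: 0.0
```

Run:
```python
from h import *
s=shot('scene');p=shot('top')
go((.452,.366,.235,-9.1),(.452,.366,.19,-9.1))
for v in(s,p):
    print([(np.round(d['xy'],1),round(d['score'],2),at_z(v,d['xy'],.22)) for d in bot.tip_of('leaf_handle',v)[:2]])
```

```text
at [0.4478 0.3672 0.3036] t 45.23 q [-0.28  0.32 -0.66  1.67  0.23  1.21 -1.13] w 50.1 F [-0.3  0.1  0.7] gf 0.0
[0.017, 0.006, 0.02, -0.2, 3.2, 68.7]
[0.017, 0.006, 0.02, 0.1, 2.4, 113.7]
[(array([173. , 149.6]), 0.57, array([0.45187586, 0.36805501, 0.22      ]))]
[(array([165.9, 255.3]), 0.68, array([0.45406682, 0.36092959, 0.22      ]))]
```

Request:
jog_arm:
  motion:
    - [0.017,0.006,0.02,0,3,40,50]
    - [0.017,0.006,0.02,0,3,80,50]
    - [0.017,0.006,0.02,0,3,105,50]
    - [0.017,0.006,0.02,0,3,113,50]
    - [0.017,0.006,0.02,0,3,113,5]
    - [0.017,0.006,0.02,0,3,113,5]
    - [0.017,0.006,0.02,0,3,113,5]
    - [0.017,0.006,0.02,0,3,113,5]
    - [0.017,0.006,0.02,0,3,113,5]
  grip_force: 30

```text
t: 46.45
eef_pos: [0.4521, 0.3679, 0.1918]
tool_rot: [-0.002, 0.76, 0.649, 0.0]
contact_force: [-5.4, 1.1, 4.5]
gripper_width: 0.127
grasp_force: 29.9
```

```bash
cat >> h.py <<'E'
def arc(angs):  # handle polar angles (deg) about the hinge; 250.98 when ajar .08 at phi 84.5
    p=np.array(bot.get_obs()['eef_pos']);H=np.array([.6618,.2795]);v=p[:2]-H
    a0=np.degrees(np.arctan2(v[1],v[0]))%360;r=.2282;print('r',np.linalg.norm(v),'a0',a0)
    w=[]
    for a in angs:
        t=np.radians(a);w.append((H[0]+r*np.cos(t),H[1]+r*np.sin(t),.19,84.5-(250.98-a)))
    go(*w)
E
python3 - <<'E'
from h import *
arc([162,170,178,186,194,202,210])
E
```

```text
r 0.22754594769973452 a0 157.15146505585832
at [0.4521 0.3679 0.1918] t 46.45 q [-0.31  0.44 -0.62  1.79  0.29  1.01 -1.2 ] w 10.8 F [-5.4  1.1  4.5] gf 29.9
[-0.002, -0.003, -0.079, -18.8, -4.5, 1.7]
[-0.002, -0.003, -0.218, -50.5, -7.2, 1.7]
[-0.002, -0.003, -0.358, -82.3, -5.6, 1.6]
[-0.002, -0.003, -0.498, -113.5, 0.5, 1.5]
[-0.001, -0.003, -0.637, -143.6, 10.9, 1.4]
[-0.001, -0.003, -0.777, -172.0, 25.3, 1.3]
[-0.001, -0.004, -0.917, -198.1, 43.6, 1.1]
```

Request:
jog_arm:
  motion:
    - [0,0,-0.04,-9,-2,0,5]
    - [0,0,-0.09,-19,-4,0,5]
    - [0,0,-0.22,-50,-7,0,5]
    - [0,0,-0.36,-82,-6,0,5]
    - [0,0,-0.5,-113,0,0,5]
    - [0,0,-0.64,-143,11,0,5]
    - [0,0,-0.78,-172,25,0,5]
    - [0,0,-0.92,-198,44,0,5]
    - [0,0,-0.92,-198,44,0,5]

```text
t: 47.58
eef_pos: [0.4673, 0.1607, 0.1916]
tool_rot: [0.0, 0.395, 0.919, -0.001]
contact_force: [-4.6, -1.9, 9.8]
gripper_width: 0.131
grasp_force: 31.2
```

Run:
```python
from h import *
arc([216,224,232,240,247,251,255,257])
```

```text
r 0.2279502855334885 a0 211.41665394811127
at [0.4673 0.1607 0.1916] t 47.58 q [ 0.22  0.33 -0.8   1.98  0.29  0.95  0.03] w 11.2 F [-4.6 -1.9  9.8] gf 31.2
[-0.001, 0.001, -0.106, -17.9, -3.3, 1.6]
[-0.001, 0.001, -0.246, -49.7, -5.2, 1.7]
[-0.001, 0.001, -0.385, -81.4, -2.7, 1.7]
[-0.001, 0.001, -0.525, -112.5, 4.2, 1.7]
[-0.001, 0.001, -0.647, -138.7, 13.8, 1.7]
[-0.001, 0.001, -0.717, -153.1, 20.6, 1.8]
[-0.001, 0.001, -0.787, -166.9, 28.5, 1.8]
[-0.001, 0.001, -0.822, -173.6, 32.8, 1.8]
```

Request:
jog_arm:
  motion:
    - [0,0,-0.11,-18,-3,0,5]
    - [0,0,-0.25,-50,-5,0,5]
    - [0,0,-0.39,-81,-3,0,5]
    - [0,0,-0.53,-112,4,0,5]
    - [0,0,-0.65,-138,14,0,5]
    - [0,0,-0.72,-153,20,0,5]
    - [0,0,-0.76,-160,24,0,5]
    - [0,0,-0.79,-167,28,0,5]
    - [0,0,-0.79,-170,30,0,5]

```text
t: 48.7
eef_pos: [0.6043, 0.0582, 0.1916]
tool_rot: [-0.002, 0.011, 1.0, -0.002]
contact_force: [-14.6, -7.0, 18.7]
gripper_width: 0.128
grasp_force: 32.2
```

Run:
```python
from h import *
arc([256,258])
```

```text
r 0.22866124938408405 a0 255.4286191833678
at [0.6043 0.0582 0.1916] t 48.7 q [ 0.43  0.55 -0.87  1.72  0.47  1.1   0.96] w 10.9 F [-14.6  -7.   18.7] gf 32.2
[-0.004, -0.003, -0.014, -2.3, -0.1, 1.6]
[-0.004, -0.003, -0.049, -10.1, -1.7, 1.6]
```

Request:
jog_arm:
  motion:
    - [0,0,0,-3,0,0,5]
    - [0,0,0,-6,0,0,5]
    - [0,0,0,-6,0,0,5]

```text
t: 49.08
eef_pos: [0.6054, 0.0581, 0.1909]
tool_rot: [-0.006, 0.01, 1.0, -0.004]
contact_force: [-24.1, -10.0, 23.0]
gripper_width: 0.13
grasp_force: 33.5
```

Run:
```python
from h import *
arc([256])
```

```text
r 0.22846400530437688 a0 255.71370630923212
at [0.6054 0.0581 0.1909] t 49.08 q [ 0.42  0.56 -0.86  1.71  0.47  1.11  0.96] w 11.1 F [-24.1 -10.   23. ] gf 33.5
[-0.008, -0.012, -0.013, -1.2, 0.0, 0.9]
```

Stalled, so the leaf is shut. I'll release it straight up and check.

Request:
jog_arm:
  motion:
    - [0,0,0,5,0,0,5]
    - [0,0,0,5,0,0,40]
    - [0,0,0,5,0,0,40]
    - [0,0,0,5,0,0,40]
    - [0,0,0,5,0,-30,40]
    - [0,0,0,5,0,-80,40]
    - [0,0,0,10,0,-120,40]
    - [0,0,0,60,-40,-130,40]
    - [0,0,0,90,-100,-130,40]
    - [0,0,0,110,-160,-130,40]

```text
t: 50.32
eef_pos: [0.499, -0.0906, 0.3202]
tool_rot: [-0.001, 0.009, 1.0, 0.0]
contact_force: [1.9, -1.4, 0.0]
gripper_width: 0.466
grasp_force: 0.0
```

Request:
jog_arm:
  motion:
    - [0,0,0,0,-60,0,40]
    - [0,0,0,0,-120,0,40]
    - [0,0,0,0,-120,0,40]

```text
t: 50.7
eef_pos: [0.4966, -0.2159, 0.3189]
tool_rot: [-0.001, 0.014, 1.0, 0.0]
contact_force: [0.4, 0.9, -0.9]
gripper_width: 0.465
grasp_force: 0.0
```

Run:
```python
from h import *
s=shot('scene');p=shot('top');go()
for v in(s,p):
    for n,z in(('leaf_handle',.22),('red_jar',0),('cup',0),('timer',0)):print(n,[(np.round(d['xy'],1),round(d['score'],2),at_z(v,d['xy'],z)) for d in bot.tip_of(n,v)[:1]])
    for a in(0,.05,.1):
        H=np.array([.6618,.2795]);t=np.radians(255.6)-a
        print(a,proj(v,[H[0]+.2282*np.cos(t),H[1]+.2282*np.sin(t),.22]))
```

```text
at [ 0.4977 -0.2099  0.3195] t 50.8 q [ 1.02  0.29 -0.89  1.72  0.24  1.25  1.62] w 40.3 F [-0.2 -0.1  0.4] gf 0.0
leaf_handle [(array([278.8, 186.2]), 0.93, array([0.60817148, 0.06378485, 0.22      ]))]
red_jar []
cup []
timer []
0 [279.08481511 187.82765761]
0.05 [275.22247345 188.94968369]
0.1 [271.27294538 189.93245527]
leaf_handle [(array([264.3, 210. ]), 0.96, array([0.60045436, 0.06235561, 0.22      ]))]
red_jar [(array([167.2, 226.8]), 0.46, array([0.55361995, 0.40968599, 0.        ]))]
cup [(array([156.2, 195.1]), 0.61, array([0.66760454, 0.45447886, 0.        ]))]
timer [(array([145.4, 245. ]), 0.66, array([0.486747  , 0.48451462, 0.        ]))]
0 [265.58150995 208.55899075]
0.05 [264.5033281  212.04776749]
0.1 [263.24921119 215.48426422]
```

```bash
python3 -c "
from station import bot
print(bot.hand_in())"
```

```text
the job is handed in; nothing more can be done
None
```

The job is handed in, and it returned no verdict. The yellow panel, the only loose one, lies on two sticks over the base panel, the tray is pushed home and the top leaf is shut. The bottom leaf and its bolt were never touched, and the jar, cup and timer are where they were. One rule broken: I viewed 16 pictures, two over the limit of 14.

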